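# Unload the purged tin bin

## Robot

A 7-joint arm with a two-finger parallel gripper is mounted at the origin on the work surface. World frame = base frame: x ahead of the robot, y to its left, z up, the work surface at z = 0. Lengths are in m, angles in degrees, forces in N, time in s.
With the tool pointing down it reaches from about 0.425 to 0.875 m from the base axis. Payload 4.7 kg.
Tool frame: the origin (TCP) lies midway between the tips of the shut fingers; the grasp point (between the pads) lies 19 mm behind it; z points along the fingers, y is the line along which they close (so a half turn about z gives the same grasp; the last joint's range is limited). The gripper opens to 87 mm and grips with 3 to 60 N. Pads are 19 mm wide; open, the fingers measure 117 mm over their backs; the gripper's body (75 mm by 190 mm) begins 51 mm behind the grasp point.
Start: joints at [-73.447, 18.392, -4.016, 83.108, 1.295, 78.541, -3.26], TCP at [0.176, 0.626, 0.196] pointing down, gripper open.
Joint ranges: [-163.93, 163.93], [-17.29, 119.83], [-79.2, 71.16], [3.27, 140.29], [-89.18, 269.18], [5.43, 117.66], [-154.24, 154.24]. Speed limits (degrees/s): [147.25, 147.25, 180, 180, 180, 180, 180].

## Interface

Orientations are given as [roll, pitch, yaw] about the fixed x, y, z axes, in that order (R = Rz(yaw) Ry(pitch) Rx(roll)).
In Python, from cell import env, viewer, boxes_of, masks_of gives the robot as it stands. The module is installed in compiled form; this text tells all that it offers.
- The arm moves only by the tool apply_moves, never from a script. Its argument "moves" is a list of rows, each a list of 7 numbers: the shift along the tool's x, y, z scaled (see below), then the turn, a rotation vector about the tool's x, y, z scaled (see below), then the opening, from 0 (shut) to 1 (fully open). A call has 1 to 20 rows; each row is the pose to reach, as a shift and turn from the pose commanded when the call began, along the tool's axes at that moment; what a row does not reach only later rows make up. The controller multiplies each number of a shift by 0.2 m and each number of a turn by 1.5 rad. A row lasts 1/10 s, in which the tool goes at most 50 mm and 8.59 degrees, less where a joint would pass 70% of its speed; a pose out of reach is approached as far as the arm can. A call with a number of a shift or a turn outside -1 to 1 is refused whole. A call with a gripper value outside its range is refused whole. The fingers move at their own pace and stop on an object; "grip_force" is the grip in N (left out, the last holds). Time passes only in rows, so rows that repeat a pose let the fingers close. It gives the time, the measured TCP pose, the force, the opening and the grip force at its end, in the units of the state.
- env.get_obs(): the state, without advancing time (a new reading comes with each control period).
- viewer.read_camera(name): name is "scene" or "side" or "wrist"; returns the picture (384x512x3 uint8, red, green, blue); there is no depth.
- viewer.get_calibration(name): a dict with "fov_y" (degrees; the focal length in pixels is half the picture's height over the tangent of half this angle, whatever the lens; pixels are square), "cx", "cy" (the principal point, pixels), "position" and "orientation" of the camera in the world. Camera axes: x right, y up, looking along -z (the intrinsics and any distortion apply to the point x, -y, -z); pixel columns grow to the right and rows downward; lengths in m; the calibration is good to about 2 mm. A picture is of the moment at which its call begins: read the wrist's pose just before it. get_calibration takes no time and is no camera call; for the wrist camera it gives the pose at the moment of the call.
- env.sign_off(): hands the job in; it is judged then, once.
Trained networks look in the newest picture that a camera, given by its name, has taken for a name from the list of things; names that differ only in an ending like _2 or _b are one class to them, and where a whole thing is asked for, a point or a joint stands for the part that bears it (a point fixed in the world has none). Each returns a list of dicts, best first, with "conf" (0 to 1); they miss things now and then, are a little off and sometimes report something else, mostly with a low value. They report only what shows in the picture. A call takes as long as a camera call.
- boxes_of(camera, target): "location" ([column, row] in pixels, amid what is visible of it).
- masks_of(camera, target): "pixels" (384x512 bool, what is visible of it) and "location" ([column, row] in pixels, amid what is visible of it).
The state is a dict: "time_s": time; "qpos": joint angles; "joint_velocities": joint speeds; "effort": joint torques, N m; "tool_pos": TCP position; "tool_rot": TCP orientation; "force": force on the tool from outside, world axes, zero at the start; "wrist_torque": the same for the moment, N m; "grip_width": finger opening in m; "grasp_force": force on a finger pad.
Only numpy, scipy, OpenCV 4.12 (cv2) and the standard library are available. Lean on these libraries where they do the work, as an engineer would, in place of code of your own. Each camera call takes 0.05 s, during which the arm holds its last target. There are 200 camera calls.

## Task

Empty the purged storage bin: first throttle the open purge valve down to 30 degrees open, then prop the bin's spring-closed flap open with the prop bar, standing it in its seat so that it holds the flap's lever by itself, and move every tin out of the bin into the sheet pan, any way up. Then take the prop bar out so that the flap shuts fully, lay the bar back along the middle of its rubber mat, and turn the valve fully open again; never have the flap open while the valve is much above 30 degrees, and leave the bowl and carton where they are.

Things in the scene. Friction and masses are not known exactly. Their poses are not given: they have to be found in the camera images.
- bin: Fixed open-topped steel bin, 260 (x) x 270 (y) mm outside, walls 85 mm high and 5 mm thick, floor 5 mm thick; origin under its centre, z up, front (robot side) faces its -x. A flat clear flap covers it, hinged along the far edge: axis along y at x=+130, z=89 mm. The tins stand inside. At its +y side, fixed to it, are a bearing block (to y=+224, 70 mm high) and a white pedestal (pedestal).
- pedestal (a point): Centre of the top of the white pedestal, 116 mm above the table; axes are the bin's. The top is 215 (x) x 74 (y) mm. Near its -x end, across it, is a stop lip 10 mm high whose +x face is at x=-94 mm, with two side guides 10 mm high, 68 mm apart inside, running from the lip to x=-59 mm. The prop bar is seated here.
- flap (a joint): Angle of the flap (rad): 0 shut, grows as it opens upward, stop at 1.88, about 1.67 when propped. A spring shuts it when let go. On its shaft, above the bin's +y side, is a lever: a 100 mm arm ending in a level roller. Pushing the roller towards the bin's +x (4 to 8 N) opens the flap.
- rod (a point): Middle of the lever's free-turning roller (14 mm thick, 72 mm long, along the bin's y), 260 mm to +y of the bin's centre, in line with the seat. Relative to the shaft it is 74 mm to -x and 67 mm up when the flap is shut; it swings over the top in an arc of radius 100 mm to 74 mm to +x and 67 mm up when propped. The arm is at its -y end.
- seat (a point): Where the prop bar's centre is when it props the flap, its length along the bin's x (axes are the bin's): standing on the pedestal, -x end plate behind the lip, +x end plate against the roller. To get there: carry it level about 20 mm higher, push the roller to +x with the end plate until 5 to 8 mm past the seat (fairly level all the way), lower, let go; the spring holds it there. Taking it out, lift it 15 mm or more to clear the lip.
- prop: Loose aluminium prop bar, 200 mm long along its x, 0.3 kg: a core 30 x 30 mm with a square end plate 60 x 60 x 8 mm at each end; origin at its centre, so it lies with its centre 30 mm above what it lies on. Grasp across the core. It starts on the mat.
- mat: Fixed black rubber mat 250 x 100 mm, 4 mm thick, length along its x; origin under its centre. The prop bar's place.
- valve (a joint): Opening angle of the purge valve (rad): 0 closed (handle across the pipe, along the stand's -x), 1.571 fully open (handle in line with the pipe, along the stand's -y); anticlockwise from above opens it. It stays where it is left (friction 0.12 N m), hard stops at both ends.
- valve_axis (a point): The valve's vertical turning axis at the height of the handle's middle, 137 mm above the table, with the axes of its fixed stand (x, y level, pipe along y, pipe stubs reach 50 mm to -y and more to +y, 27 mm below).
- handle_grip (a point): Point on the valve handle, 75 mm from the axis, at which to grip; the handle is a level steel bar 14 mm wide and 14 mm high reaching 100 mm from the axis; its -x axis points outward along the handle.
- pan: Fixed aluminium sheet pan, 280 x 200 mm (length along its x), rim 20 mm high and 4 mm thick, floor 4 mm thick; origin under its centre.
- tin1: Steel tin with a dark lid, a closed rigid box 60 (x) x 46 (y) x 75 (z) mm, about 0.15 kg; origin at its centre. Starts upright in the bin; two to four tins are present.
- tin2: Steel tin with a dark lid, a closed rigid box 60 (x) x 46 (y) x 75 (z) mm, about 0.15 kg; origin at its centre. Starts upright in the bin; two to four tins are present.
- tin3: Steel tin with a dark lid, a closed rigid box 60 (x) x 46 (y) x 75 (z) mm, about 0.15 kg; origin at its centre. Starts upright in the bin; two to four tins are present.
- tin4: Steel tin with a dark lid, a closed rigid box 60 (x) x 46 (y) x 75 (z) mm, about 0.15 kg; origin at its centre. Starts upright in the bin; two to four tins are present.
- bowl: A bystander, not to be disturbed: steel mixing bowl, 140 mm across, 65 mm high; origin under its centre.
- carton: A bystander, not to be disturbed: cardboard carton 80 x 110 x 80 mm; origin under its centre.

How it is judged (in metres and radians):
On the way, in this order (a step that is already met when the one before it is completed fails the run):
1. the valve is throttled to 30 degrees (24 to 36) with the flap still shut (value of joint valve between 0.42 and 0.63 rad and value of joint flap below 0.08 rad), for 0.3 s.
2. the prop bar stands in its seat, released, and holds the flap open (value of joint flap above 1.5 rad and distance between prop and seat below 0.02 m and angle between the x axis of prop and the x axis of bin, either way round below 0.2 rad and contact force between prop and flap above 0.3 N and contact force between the fingers and prop below 0.1 N and contact force between the arm and flap below 0.1 N), for 0.5 s.
3. every tin is in the pan, the flap still propped (x of tin1 in the frame of pan between -0.125 and 0.125 m and y of tin1 in the frame of pan between -0.09 and 0.09 m and z of each of tin1, tin2, tin3, tin4 in the frame of pan below 0.065 m and linear speed of each of tin1, tin2, tin3, tin4 below 0.03 m/s and x of tin2 in the frame of pan between -0.125 and 0.125 m and y of tin2 in the frame of pan between -0.09 and 0.09 m and x of tin3 in the frame of pan between -0.125 and 0.125 m and y of tin3 in the frame of pan between -0.09 and 0.09 m and x of tin4 in the frame of pan between -0.125 and 0.125 m and y of tin4 in the frame of pan between -0.09 and 0.09 m and value of joint flap above 1.5 rad), for 0.3 s.
4. the flap is shut again and the prop bar lies back on its mat (horizontal distance between prop and mat below 0.05 m and height (world z) of prop below 0.045 m and angle between the x axis of prop and the x axis of mat, either way round below 0.35 rad and value of joint flap below 0.08 rad and linear speed of prop below 0.03 m/s), for 0.3 s.
At the end, for the whole second after the job is handed in: Each tin rests in the pan (centre within 125 x 90 mm of the pan's, under 65 mm high), the flap is shut (below 0.08 rad), the prop bar lies on its mat (centre within 50 mm, length within 0.35 rad of the mat's) and the valve is fully open (above 1.45 rad) (all of step 4 and x of tin1 in the frame of pan between -0.125 and 0.125 m and y of tin1 in the frame of pan between -0.09 and 0.09 m and z of each of tin1, tin2, tin3, tin4 in the frame of pan below 0.065 m and linear speed of each of tin1, tin2, tin3, tin4 below 0.03 m/s and x of tin2 in the frame of pan between -0.125 and 0.125 m and y of tin2 in the frame of pan between -0.09 and 0.09 m and x of tin3 in the frame of pan between -0.125 and 0.125 m and y of tin3 in the frame of pan between -0.09 and 0.09 m and x of tin4 in the frame of pan between -0.125 and 0.125 m and y of tin4 in the frame of pan between -0.09 and 0.09 m and value of joint valve above 1.45 rad); the robot touches nothing.
It fails at once if the flap is open (over 0.3 rad) while the valve is more than 45 degrees open (value of joint flap above 0.3 rad and value of joint valve above 0.79 rad).
It fails at once if the bowl or carton is shifted by more than 30 mm (distance of any of bowl, carton from where it was at the start of the episode above 0.03 m).
Of tin1, tin2, tin3, tin4 only 2 to 4 are there at a start; the rules pass over those that are not, and their reading is None.
At some moment in a run one of tin1, tin2, tin3, tin4 may be knocked a few centimetres aside while the robot is not near it.
Once in a run the grip may slacken for a moment while it holds something.
It also fails if it takes over 210 s, if anything falls off the work surface, if the arm or the gripper's body presses on something with over 40 N, if the wrist force passes 120 N, or if a joint passes its speed limit or range.

## Working session

There is one attempt and no reset: what is moved stays moved. The work goes in short steps, Python scripts to look and compute and a tool call to move; the robot and the scene stay as the last step left them, time stands still between calls to the robot, and variables do not carry over. Pictures are saved under pics/ and viewed, at most 14 in all, crops included, and the job is handed in when it is done.

Besides the shell and the picture viewer there is one more tool, called after "Request:" by a JSON object that holds its "fn" and its "kwargs", one argument or row to a line. apply_moves: Moves the arm, as the interface text tells. Shifts and turns lie within -1 to 1; 1 stands for 0.2 m of shift or 1.5 rad of turn. Its arguments: {"type":"object","properties":{"moves":{"type":"array","items":{"type":"array","items":{"type":"number","minimum":-1,"maximum":1}}},"grip_force":{"type":"number"}},"required":["moves"]}

```bash
mkdir -p pics; ls; python3 - <<'E'
from cell import env, viewer, boxes_of, masks_of
import cv2,numpy as np
o=env.get_obs()
print({k:np.round(v,3) for k,v in o.items()})
for c in ["scene","side","wrist"]:
    im=viewer.read_camera(c); cv2.imwrite(f"pics/{c}0.png",im[:,:,::-1]); print(c,viewer.get_calibration(c))
    for t in ["bin","pedestal","flap","rod","prop","mat","valve","handle_grip","pan","tin1","bowl","carton"]:
        try: print(t,[(np.round(d["location"]),round(d["conf"],2)) for d in boxes_of(c,t)][:5])
        except Exception as e: print(t,e)
a=cv2.imread("pics/scene0.png");b=cv2.imread("pics/side0.png")
E
```

```text
pics
{'time_s': np.float64(0.0), 'qpos': array([-73.447,  18.439,  -4.014,  83.176,   1.297,  78.54 ,  -3.261]), 'joint_velocities': array([-0.081,  0.098, -0.023, -0.063, -0.035, -0.029,  0.029]), 'effort': array([-0.0000e+00, -4.9128e+01, -4.0400e-01, -3.1254e+01, -6.4000e-02,
        4.4000e-02,  0.0000e+00]), 'tool_pos': array([0.176, 0.625, 0.195]), 'tool_rot': array([-1.79890e+02,  8.00000e-03,  1.64255e+02]), 'force': array([ 0.159, -0.361, -0.06 ]), 'wrist_torque': array([ 0.011,  0.012, -0.021]), 'grasp_force': np.float64(0.0), 'grip_width': np.float64(0.087)}
scene {'fov_y': 53.49898809094093, 'cx': 257.0091640124229, 'cy': 193.3821079559036, 'position': array([1.13383813, 0.6906643 , 0.80376076]), 'orientation': array([5.19214424e+01, 3.26635259e-02, 1.40079955e+02])}
bin [(array([269., 216.]), 0.81), (array([368., 301.]), 0.71)]
pedestal [(array([272., 213.]), 0.78)]
flap [(array([257., 190.]), 0.9)]
rod [(array([254., 190.]), 0.87), (array([364., 234.]), 0.2)]
prop [(array([365., 234.]), 0.87)]
mat [(array([365., 246.]), 0.89), (array([187., 249.]), 0.49)]
valve [(array(
[... 529 characters left out ...]
 0.97)]
pedestal [(array([242., 218.]), 0.85)]
flap [(array([254., 215.]), 0.9)]
rod [(array([255., 217.]), 0.94)]
prop [(array([161., 204.]), 0.85)]
mat [(array([159., 214.]), 0.87)]
valve [(array([189., 149.]), 0.41)]
handle_grip []
pan [(array([322., 306.]), 0.94)]
tin1 []
bowl [(array([346., 214.]), 0.79)]
carton [(array([303., 192.]), 0.66)]
wrist {'fov_y': 61.70228982320397, 'cx': 249.70144797397595, 'cy': 191.35204368347186, 'position': array([0.09803587, 0.64865716, 0.38572044]), 'orientation': array([-1.72006114e+01,  5.57714768e-02,  7.42580851e+01])}
bin []
pedestal []
flap []
rod []
prop []
mat [(array([132., 344.]), 0.43)]
valve []
handle_grip []
pan []
tin1 []
bowl []
carton []
```

View pics/scene0.png

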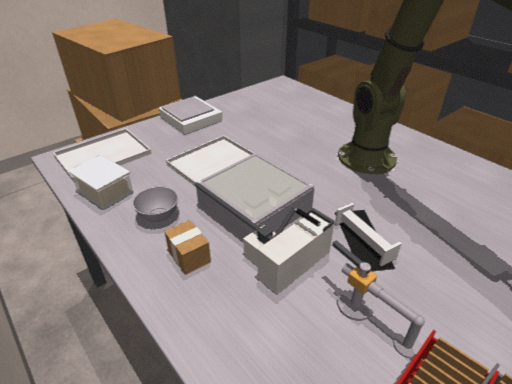

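View pics/side0.png

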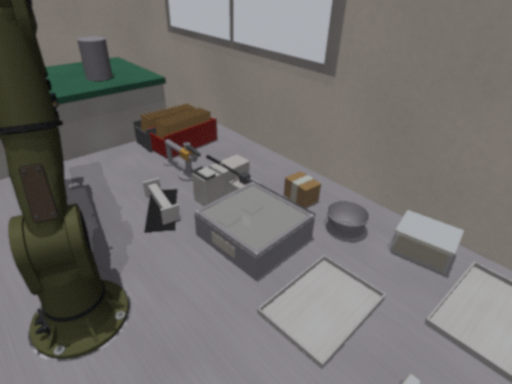

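The scene view shows the bin with its flap shut (centre 255,195), the pedestal on the right (290,245), the prop on the mat (365,235), the valve (362,275) with its handle pointing to (337,245), and the pan at (205,160). The side view agrees. Next I'll fit poses to the masks.

```bash
cat > h.py <<'E'
import numpy as np, cv2
from scipy.spatial.transform import Rotation as R
from scipy.optimize import minimize
from cell import env, viewer, boxes_of, masks_of
def cal(c):
    k=viewer.get_calibration(c); f=192/np.tan(np.radians(k["fov_y"]/2))
    return f,k["cx"],k["cy"],np.array(k["position"]),R.from_euler("xyz",k["orientation"],degrees=True).as_matrix()
def proj(K,P):
    f,cx,cy,p,M=K; q=(np.atleast_2d(P)-p)@M
    return np.c_[cx+f*q[:,0]/-q[:,2], cy-f*q[:,1]/-q[:,2]]
def ray(K,uv):
    f,cx,cy,p,M=K; d=M@np.array([(uv[0]-cx)/f,-(uv[1]-cy)/f,-1]); return p,d/np.linalg.norm(d)
def atz(K,uv,z):
    p,d=ray(K,uv); return p+d*(z-p[2])/d[2]
def tri(Ks,uvs):
    A=np.zeros((3,3));b=np.zeros(3)
    for K,uv in zip(Ks,uvs):
        p,d=ray(K,uv); Q=np.eye(3)-np.outer(d,d);A+=Q;b+=Q@p
    x=np.linalg.solve(A,b); return x,[np.round(proj(K,x)[0]-uv,1) for K,uv in zip(Ks,uvs)]
def corners(b):
    x0,x1,y0,y1,z0,z1=b; return np.array([[x,y,z] for x in(x0,x1) for y in(y0,y1) for z in(z0,z1)])
def sil(K,bxs,p,S=2):
    m=np.zeros((384*S,512*S),np.uint8);c,s=np.cos(p[2]),np.sin(p[2])
    for b in bxs:
        P=corners(b)@np.array([[c,s,0],[-s,c,0],[0,0,1]])+[p[0],p[1],0]
        h=cv2.convexHull(((proj(K,P)+.5)*S).astype(np.float32)); cv2.fillConvexPoly(m,np.round(h*16).astype(np.int32),1,shift=4)
    return m>0
def fit(views,bxs,p0,yaws,S=2):
    V=[(K,cv2.resize(m.astype(np.uint8),None,fx=S,fy=S,interpolation=0)>0) for K,m in views]
    def cost(q):
        t=0
        for K,m in V:
            s=sil(K,bxs,q,S); t+=1-(s&m).sum()/max(1,(s|m).sum())
        return t/len(V)
    best=None
    for y in yaws:
        r=minimize(cost,[*p0,y],method="Nelder-Mead",options=dict(initial_simplex=np.array([p0+[y],[p0[0]+.03,p0[1],y],[p0[0],p0[1]+.03,y],[p0[0],p0[1],y+.3]]),maxiter=120))
        if best is None or r.fun<best.fun: best=r
    return best.x,best.fun
E
cat > m1.py <<'E'
from h import *
cs=["scene","side"]
for c in cs: viewer.read_camera(c)
K={c:cal(c) for c in cs}; M={}
for t in ["bin","pan","prop","mat","carton","bowl","valve","handle_grip","flap","rod","pedestal"]:
    for c in cs:
        d=masks_of(c,t)
        if d: M[t,c]=d[0]["pixels"]; print(t,c,round(d[0]["conf"],2),d[0]["pixels"].sum(),np.round(d[0]["location"]))
np.savez("m.npz",**{a+"-"+b:v for (a,b),v in M.items()})
E
python3 m1.py
cat > f1.py <<'E'
from h import *
m=np.load("m.npz"); cs=["scene","side"]; K={c:cal(c) for c in cs}
B=dict(pan=[(-.14,.14,-.1,.1,0,.02)],prop=[(-.1,-.092,-.03,.03,.004,.064),(.092,.1,-.03,.03,.004,.064),(-.1,.1,-.015,.015,.019,.049)],
 carton=[(-.04,.04,-.055,.055,0,.08)],bin=[(-.13,.13,-.135,.135,0,.089),(-.0165,.1985,.223,.297,0,.116),(.09,.17,.135,.224,0,.07)],
 mat=[(-.125,.125,-.05,.05,0,.004)])
for t,b in B.items():
    v=[(K[c],m[t+"-"+c]) for c in cs if t+"-"+c in m]
    p=np.mean([atz(k,np.argwhere(x).mean(0)[::-1],.03)[:2] for k,x in v],0)
    print(t,np.round(p,3),*[ (np.round(x,3),round(f,3)) for x,f in [fit(v,b,list(p),np.arange(0,6.2,.5) if t=="bin" else np.arange(0,3.1,.5))]])
E
python3 f1.py
```

```text
bin scene 0.81 10819 [269. 215.]
bin side 0.64 9361 [241. 218.]
pan scene 0.74 2124 [207. 157.]
pan side 0.76 7689 [321. 307.]
prop scene 0.89 1147 [365. 236.]
prop side 0.67 9417 [246. 216.]
mat scene 0.91 1061 [365. 246.]
mat side 0.97 712 [158. 216.]
carton scene 0.74 1602 [189. 250.]
carton side 0.8 1026 [300. 189.]
bowl scene 0.83 1207 [157. 202.]
bowl side 0.58 1084 [346. 215.]
valve side 0.5 68 [188. 148.]
handle_grip scene 0.56 330 [352. 257.]
handle_grip side 0.66 87 [191. 148.]
flap scene 0.6 4784 [258. 191.]
flap side 0.88 4934 [253. 214.]
rod scene 0.63 5158 [255. 191.]
rod side 0.64 4902 [256. 216.]
pedestal scene 0.61 11025 [271. 214.]
pedestal side 0.6 9282 [241. 218.]
pan [ 0.477 -0.366] (array([ 0.479, -0.368,  3.186]), np.float64(0.092))
prop [0.464 0.149] (array([0.38 , 0.279, 1.407]), np.float64(0.562))
carton [0.813 0.002] (array([ 0.808,  0.001, -0.13 ]), np.float64(0.071))
bin [0.55 0.03] (array([ 0.526, -0.05 ,  0.064]), np.float64(0.039))
mat [0.379 0.259] (array([0.374, 0.271, 1.003]), np.float64(0.475))
```

```bash
cat > f2.py <<'E'
from h import *
m=np.load("m.npz"); cs=["scene","side"]; K={c:cal(c) for c in cs}
viewer.read_camera("side")
d=masks_of("side","prop"); print([(x["conf"],x["pixels"].sum(),x["location"]) for x in d])
ps=[x["pixels"] for x in d if x["pixels"].sum()<3000]
B=[(-.1,-.092,-.03,.03,.004,.064),(.092,.1,-.03,.03,.004,.064),(-.1,.1,-.015,.015,.019,.049)]
v=[(K["scene"],m["prop-scene"])]+[(K["side"],p) for p in ps[:1]]
x,f=fit(v,B,[.38,.27],np.arange(0,3.1,.5)); print("prop",x,f)
# mat: compare outside the prop
S=2
def cost(q):
    t=0
    for c in cs:
        s=sil(K[c],[(-.125,.125,-.05,.05,0,.004)],q)&~sil(K[c],B,x); a=cv2.resize(m["mat-"+c].astype(np.uint8),None,fx=2,fy=2,interpolation=0)>0
        a=a&~sil(K[c],B,x); t+=1-(s&a).sum()/(s|a).sum()
    return t
b=min((minimize(cost,[x[0]+a,x[1]+e,x[2]+w],method="Nelder-Mead",options=dict(initial_simplex=np.array([x,x+[.03,0,0],x+[0,.03,0],x+[0,0,.2]])+[a,e,w])) for a in(-.03,0,.03) for e in (-.03,0,.03) for w in (-.2,.2)),key=lambda r:r.fun)
print("mat",b.x,b.fun/2)
a=cv2.imread("pics/scene0.png")[220:350,300:430]; s=cv2.imread("pics/side0.png")[125:225,130:260]
a=cv2.resize(a,(580,580),interpolation=2); cv2.imwrite("pics/va.png",a)
cv2.imwrite("pics/vs.png",cv2.resize(s,(780,600),interpolation=2))
E
python3 f2.py
```

```text
[(0.97, np.int64(747), [159.3, 202.9]), (0.53, np.int64(687), [186.5, 156.9])]
prop [ 0.37888926  0.28056231 -1.75022074] 0.09694537288756078
mat [ 0.37344564  0.26989464 -2.12576239] 0.1346449908826408
```

View pics/va.png

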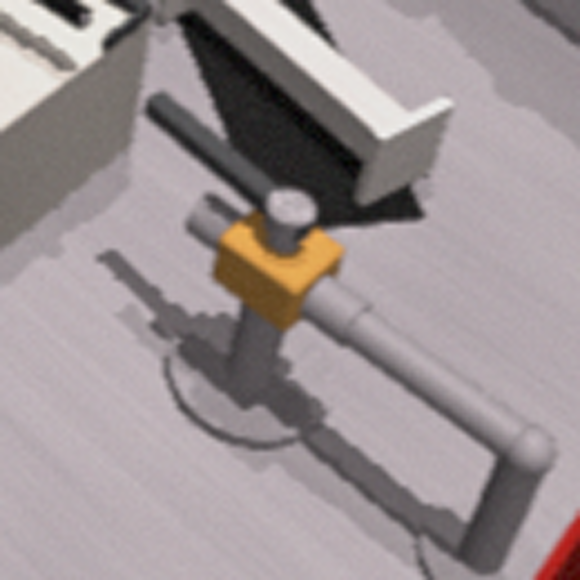

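View pics/vs.png

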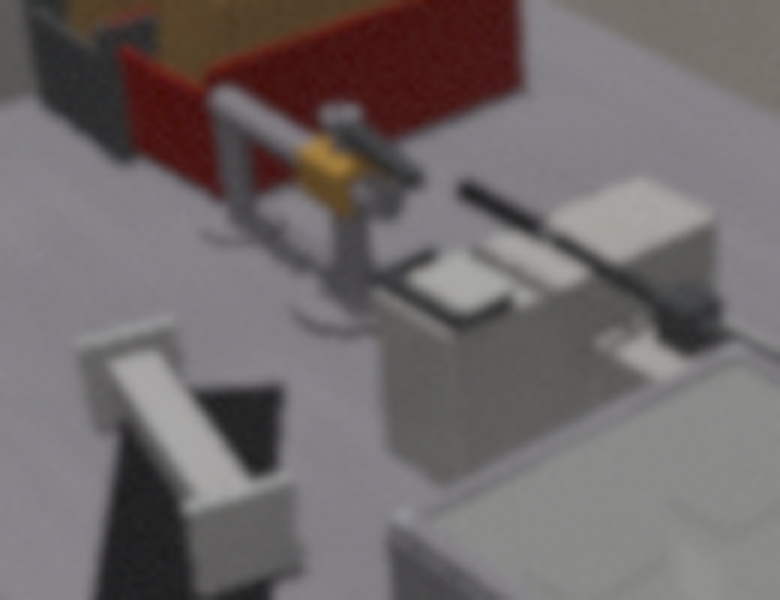

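```bash
cat > f3.py <<'E'
from h import *
K=[cal("scene"),cal("side")]
S=lambda u,v:np.array([300+u*130/580,220+v*130/580]); D=lambda u,v:np.array([130+u/6,125+v/6])
tip=tri(K,[S(157,105),D(415,182)]); cap=tri(K,[S(292,205),D(343,112)]); print(tip,cap)
print("scene z=.137 tip",atz(K[0],S(157,105),.137),"side",atz(K[1],D(415,182),.137))
for n,a in dict(stub=(205,215),elbow=(535,445)).items(): print(n,atz(K[0],S(*a),.110))
b=[.526,-.05,.064]; c,s=np.cos(b[2]),np.sin(b[2])
for n,q in dict(seat=(.097,.26),ped=(.091,.26),hinge=(.13,.26),rod=(.056,.26)).items(): print(n,np.round([b[0]+c*q[0]-s*q[1],b[1]+s*q[0]+c*q[1]],3))
print("base",atz(K[0],S(250,400),0), env.get_obs()["time_s"])
E
python3 f3.py
```

```text
(array([0.56810088, 0.30888211, 0.13405942]), [array([-0.6,  0.1]), array([-0.4, -0.1])]) (array([0.57785022, 0.40462376, 0.1434024 ]), [array([-0.8,  0.2]), array([-0.4, -0.1])])
scene z=.137 tip [0.56921986 0.31124683 0.137     ] side [0.56568771 0.30256969 0.137     ]
stub [0.58874338 0.36577594 0.11      ]
elbow [0.5796392  0.55422037 0.11      ]
seat [0.606 0.216]
ped [0.6   0.215]
hinge [0.639 0.218]
rod [0.565 0.213]
base [ 5.86847185e-01  4.16080374e-01 -1.11022302e-16] 3.25
```

```bash
cat > g.py <<'E'
# g.py x y z yaw [..more targets] : prints rows from last commanded pose; tool pointing down
import sys,json,os
from h import *
def rot(yaw,pitch=0): return R.from_euler("xyz",[180,pitch,yaw],degrees=True)
def plan(ts,reset=False):
    o=env.get_obs(); p=np.array(o["tool_pos"]);r=R.from_euler("xyz",o["tool_rot"],degrees=True)
    if not reset and os.path.exists("cmd.json"):
        j=json.load(open("cmd.json")); q=np.array(j[:3]); rq=R.from_quat(j[3:])
        if np.linalg.norm(q-p)<.012 and (rq.inv()*r).magnitude()<.06: p,r=q,rq
        else: print("cmd reset, off",np.round(p-q,4))
    for t in ts:
        d=np.array(t[:3])-p; rt=rot(t[3]); rv=(r.inv()*rt).as_rotvec()
        n=int(max(1,np.ceil(np.linalg.norm(d)/.19),np.ceil(np.linalg.norm(rv)/1.4)))
        for i in range(n):
            f=1/(n-i); d=np.array(t[:3])-p; rv=(r.inv()*rt).as_rotvec()
            s=np.round(r.inv().apply(d*f)/.2,3); u=np.round(rv*f/1.5,3)
            k=max(np.linalg.norm(s)*.2/.05,np.linalg.norm(u)*1.5/np.radians(8.59))
            p=p+r.apply(s*.2); r=r*R.from_rotvec(u*1.5)
            print([*s.tolist(),*u.tolist()],"rows>=",int(np.ceil(k)),"->",np.round(p,3))
    json.dump([*p,*r.as_quat()],open("cmd.json","w"))
if __name__=="__main__":
    a=[float(x) for x in sys.argv[1:]]; plan([a[i:i+4] for i in range(0,len(a),4)])
E
python3 g.py .571 .34 .27 84
```

```text
[-0.762, -0.28, -0.124, 0.0, -0.0, 0.311] rows>= 4 -> [0.308 0.53  0.22 ]
[-0.806, 0.093, -0.124, 0.0, -0.0, 0.311] rows>= 4 -> [0.439 0.435 0.245]
[-0.679, 0.446, -0.123, 0.0, -0.0, 0.312] rows>= 4 -> [0.571 0.34  0.27 ]
```

Request:
{"fn": "apply_moves", "kwargs": {
  "moves": [
    [-0.762,-0.28,-0.124,0,0,0.311,1],
    [-0.762,-0.28,-0.124,0,0,0.311,1],
    [-0.762,-0.28,-0.124,0,0,0.311,1],
    [-0.762,-0.28,-0.124,0,0,0.311,1],
    [-0.762,-0.28,-0.124,0,0,0.311,1]
  ]
}}

```text
time_s: 3.75
tool_pos: [0.3114, 0.5285, 0.2214]
tool_rot: [179.9, 0.0, 137.2]
force: [-0.5, 1.1, -0.5]
grip_width: 0.0867
grasp_force: 0.0
```

Request:
{"fn": "apply_moves", "kwargs": {
  "moves": [
    [-0.806,0.093,-0.124,0,0,0.311,1],
    [-0.806,0.093,-0.124,0,0,0.311,1],
    [-0.806,0.093,-0.124,0,0,0.311,1],
    [-0.806,0.093,-0.124,0,0,0.311,1],
    [-0.806,0.093,-0.124,0,0,0.311,1]
  ]
}}

```text
time_s: 4.25
tool_pos: [0.4403, 0.4349, 0.2453]
tool_rot: [180.0, -0.0, 110.7]
force: [-0.5, 0.3, -0.0]
grip_width: 0.087
grasp_force: 0.0
```

Request:
{"fn": "apply_moves", "kwargs": {
  "moves": [
    [-0.679,0.446,-0.123,0,0,0.312,1],
    [-0.679,0.446,-0.123,0,0,0.312,1],
    [-0.679,0.446,-0.123,0,0,0.312,1],
    [-0.679,0.446,-0.123,0,0,0.312,1],
    [-0.679,0.446,-0.123,0,0,0.312,1],
    [-0.679,0.446,-0.123,0,0,0.312,1]
  ]
}}

```text
time_s: 4.85
tool_pos: [0.5681, 0.3439, 0.2688]
tool_rot: [-179.8, -0.1, 84.4]
force: [-0.8, 0.6, -0.2]
grip_width: 0.0872
grasp_force: 0.0
```

```bash
cat > w.py <<'E'
import sys
from h import *
n=sys.argv[1]; o=env.get_obs(); print(o["tool_pos"],o["tool_rot"],o["time_s"])
im=viewer.read_camera("wrist"); cv2.imwrite(f"pics/{n}.png",cv2.resize(im[:,:,::-1],(768,576),interpolation=2))
for t in sys.argv[2:]:
    for d in boxes_of("wrist",t)[:4]: print(t,np.round(d["location"],1),round(d["conf"],2))
E
python3 w.py w1 handle_grip valve
```

```text
[0.56805024 0.34393139 0.26880877] [-1.79818790e+02 -7.11747257e-02  8.43766165e+01] 4.85
handle_grip [256.4 152.3] 0.86
handle_grip [145.2 192.9] 0.56
valve [251.4 151. ] 0.58
```

View pics/w1.png

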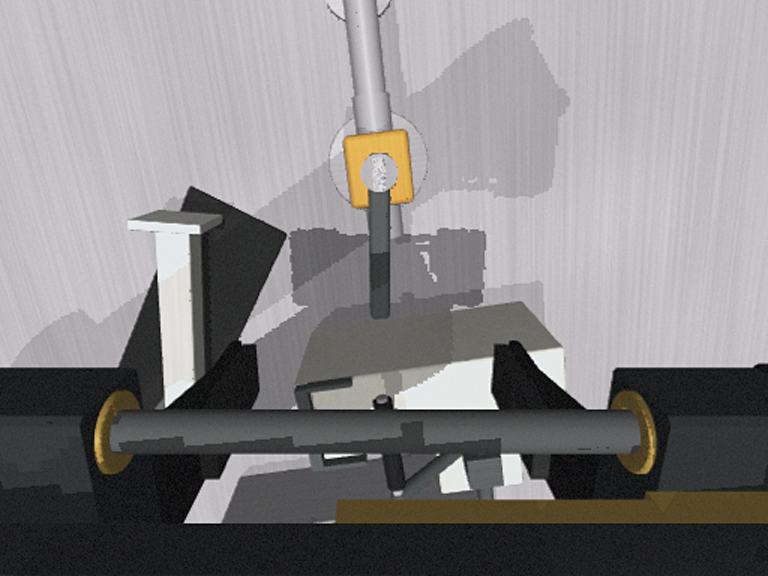

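Wrist view: valve cap at (379,170), handle tip at (380,317), pipe running from (352,10) to (398,232). The prop is at (180,310) on the mat, and the roller is behind the fingers at (390,445).

```bash
cat > f4.py <<'E'
from h import *
K=cal("wrist"); P=lambda u,v,z:atz(K,(u/1.5,v/1.5),z)
cap=P(379,172,.15);tip=P(380,312,.144); h0=P(380,200,.144)
p1=P(354,20,.12);p2=P(398,225,.12);p3=P(368,90,.12)
print("cap",cap,"tip",tip,"body",P(379,170,.13)); ang=lambda v:np.degrees(np.arctan2(v[1],v[0]))%360
print("handle",ang(tip-h0),ang(tip-cap),"pipe -y",ang(p2-p1),ang(p3-p1))
print("roller ends",P(383,403,.163),P(398,490,.163))
print("prop plate top",P(132,222,.064),P(222,217,.064),"mat corners",P(190,187,.004),P(286,235,.004),P(120,366,.004))
E
python3 f4.py
```

```text
cap [0.5770103  0.40453852 0.15      ] tip [0.5685865  0.30952035 0.144     ] body [0.57714889 0.40450517 0.13      ]
handle 264.5253146401411 264.9337093136374 pipe -y 277.1548144334938 276.25975255865285
roller ends [0.56473461 0.24926619 0.163     ] [0.56896794 0.17570374 0.163     ]
prop plate top [0.37044639 0.37891411 0.064     ] [0.4451639  0.37567394 0.064     ] mat corners [0.40092701 0.39866609 0.004     ] [0.48288193 0.34513376 0.004     ] [0.28944777 0.2252277  0.004     ]
```

```bash
python3 g.py .5701 .3298 .118 84.7; cat > arc.py <<'E'
import sys
from g import *
# arc.py axis_x axis_y a0 a1 n r z yawoff : rows from the commanded pose along a handle arc
ax,ay,a0,a1,n,r,z,off=map(float,sys.argv[1:])
j=json.load(open("cmd.json")); p=np.array(j[:3]); q=R.from_quat(j[3:])
for a in np.linspace(a0,a1,int(n)+1)[1:]:
    t=np.array([ax+r*np.cos(np.radians(a)),ay+r*np.sin(np.radians(a)),z]); rt=rot(a+off)
    s=np.round(q.inv().apply(t-p)/.2,3);u=np.round((q.inv()*rt).as_rotvec()/1.5,3); print([*s.tolist(),*u.tolist()])
json.dump([*(p+q.apply(s*.2)),*(q*R.from_rotvec(u*1.5)).as_quat()],open("cmd.json","w"))
E
python3 arc.py .577 .4045 264.7 215.5 9 .075 .118 -180
```

```text
[-0.051, 0.001, 0.76, 0.0, -0.0, -0.008] rows>= 4 -> [0.57  0.33  0.118]
[0.002, -0.036, -0.0, 0.0, -0.0, 0.063]
[0.007, -0.071, -0.0, 0.0, -0.0, 0.127]
[0.015, -0.106, -0.001, 0.0, -0.0, 0.19]
[0.027, -0.14, -0.001, 0.0, -0.0, 0.254]
[0.042, -0.173, -0.001, 0.0, -0.0, 0.318]
[0.06, -0.203, -0.001, 0.0, -0.0, 0.381]
[0.081, -0.233, -0.001, 0.0, -0.0, 0.445]
[0.104, -0.26, -0.001, 0.0, -0.0, 0.508]
[0.13, -0.284, -0.001, 0.0, -0.0, 0.572]
```

Request:
{"fn": "apply_moves", "kwargs": {
  "moves": [
    [-0.051,0,0.3,0,0,-0.008,1],
    [-0.051,0,0.5,0,0,-0.008,1],
    [-0.051,0.001,0.65,0,0,-0.008,1],
    [-0.051,0.001,0.76,0,0,-0.008,1],
    [-0.051,0.001,0.76,0,0,-0.008,1],
    [-0.051,0.001,0.76,0,0,-0.008,0],
    [-0.051,0.001,0.76,0,0,-0.008,0],
    [-0.051,0.001,0.76,0,0,-0.008,0],
    [-0.051,0.001,0.76,0,0,-0.008,0],
    [-0.051,0.001,0.76,0,0,-0.008,0],
    [-0.051,0.001,0.76,0,0,-0.008,0]
  ],
  "grip_force": 25
}}

```text
time_s: 6.1
tool_pos: [0.5702, 0.3299, 0.1183]
tool_rot: [180.0, -0.0, 84.7]
force: [0.7, -1.1, 0.6]
grip_width: 0.0469
grasp_force: 0.0
```

Fingers are still closing.

Request:
{"fn": "apply_moves", "kwargs": {
  "moves": [
    [0,0,0,0,0,0,0],
    [0,0,0,0,0,0,0],
    [0,0,0,0,0,0,0],
    [0,0,0,0,0,0,0],
    [0,0,0,0,0,0,0],
    [0,0,0,0,0,0,0],
    [0,0,0,0,0,0,0]
  ]
}}

```text
time_s: 6.8
tool_pos: [0.5701, 0.3298, 0.1179]
tool_rot: [180.0, -0.0, 84.7]
force: [1.2, -0.1, -0.0]
grip_width: 0.001
grasp_force: 0.0
```

Request:
{"fn": "apply_moves", "kwargs": {
  "moves": [
    [0.002,-0.036,0,0,0,0.063,0],
    [0.007,-0.071,0,0,0,0.127,0],
    [0.015,-0.106,0,0,0,0.19,0],
    [0.027,-0.14,0,0,0,0.254,0],
    [0.042,-0.173,0,0,0,0.318,0],
    [0.06,-0.203,0,0,0,0.381,0],
    [0.081,-0.233,0,0,0,0.445,0],
    [0.104,-0.26,0,0,0,0.508,0],
    [0.13,-0.284,0,0,0,0.572,0],
    [0.13,-0.284,0,0,0,0.572,0],
    [0.13,-0.284,0,0,0,0.572,0]
  ]
}}

```text
time_s: 7.9
tool_pos: [0.516, 0.3609, 0.1179]
tool_rot: [180.0, -0.0, 35.7]
force: [0.2, -0.4, -0.6]
grip_width: 0.0007
grasp_force: 0.0
```

```bash
python3 - <<'E'
from h import *
for c in ["scene"]:
    im=viewer.read_camera(c); cv2.imwrite("pics/s2.png",cv2.resize(im[190:350,250:450,::-1],(750,600),interpolation=2))
E
```

```text
(no output)
```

View pics/s2.png

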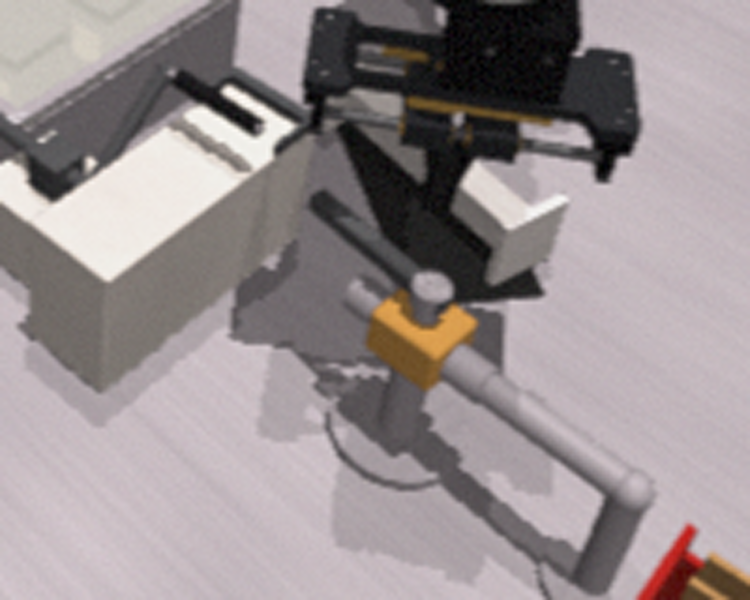

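The handle hasn't moved (tip at about (318,198) in the crop), and the shut fingers are at (435,190). I'll check this against the projection.

```bash
python3 - <<'E'
from h import *
K=cal("scene"); o=env.get_obs(); p=np.array(o["tool_pos"]); print(p,o["grip_width"])
for q in [p,p+[0,0,.05],p+[0,0,.1],[.577,.4045,.144],[.568,.309,.137],[.5701,.3298,.137]]: print(q,(proj(K,q)[0]-[250,190])*3.75)
E
```

```text
[0.51624533 0.36057969 0.11791679] 0.0002813467684603839
[0.51624533 0.36057969 0.11791679] [427.28048074 225.54219026]
[0.51624533 0.36057969 0.16791679] [440.92463613 170.56760557]
[0.51624533 0.36057969 0.21791679] [455.53328773 111.70690432]
[0.577, 0.4045, 0.144] [430.8422162  283.97922236]
[0.568, 0.309, 0.137] [318.05772471 197.9739368 ]
[0.5701, 0.3298, 0.137] [340.75586968 217.40757716]
```

```bash
python3 - <<'E'
from h import *
K=cal("wrist"); o=env.get_obs(); p=np.array(o["tool_pos"]); T=R.from_euler("xyz",o["tool_rot"],degrees=True).as_matrix()
for y in (-.0435,0,.0435):
  for z in (0,-.019,-.05): print(y,z,proj(K,p+T@[0,y,z])[0]*1.5)
im=viewer.read_camera("wrist"); cv2.imwrite("pics/w2.png",cv2.resize(im[:,:,::-1],(768,576),interpolation=2))
E
```

```text
-0.0435 0 [273.98539564 338.87531398]
-0.0435 -0.019 [264.30247834 358.33572698]
-0.0435 -0.05 [243.72881308 399.68401184]
0 0 [375.90779702 338.83973935]
0 -0.019 [376.083896  358.2927137]
0 -0.05 [376.45803909 399.62285308]
0.0435 0 [477.7920182  338.80417805]
0.0435 -0.019 [487.81939149 358.24971808]
0.0435 -0.05 [509.12252352 399.56172416]
```

View pics/w2.png

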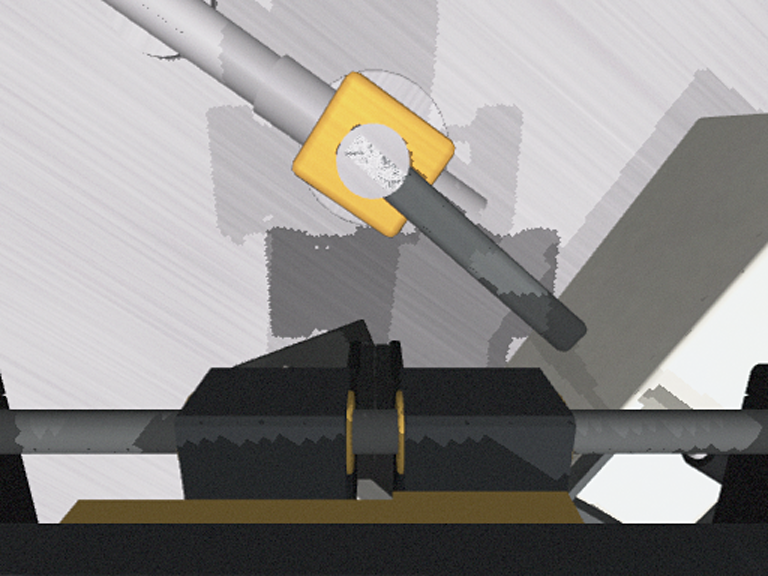

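```bash
python3 - <<'E'
from h import *
K=cal("wrist"); P=lambda u,v,z:atz(K,(u/1.5,v/1.5),z); ang=lambda v:np.degrees(np.arctan2(v[1],v[0]))%360
for z in (.11,.13,.144,.16):
  c=P(374,161,z);t=P(571,340,z); print(z,c,t,np.linalg.norm(c-t),ang(t-c))
print(ang(P(270,85,.12)-P(165,0,.12)),ang(P(480,200,.12)-P(270,80,.12)))
print(P(374,161,.15))
E
```

```text
0.11 [0.57541699 0.40362003 0.11      ] [0.5636334  0.28738949 0.11      ] 0.11682632952915899 264.2110643234575
0.13 [0.57614034 0.40414151 0.13      ] [0.56554706 0.29965195 0.13      ] 0.10502516548447419 264.2110643234575
0.144 [0.57664668 0.40450654 0.144     ] [0.56688662 0.30823567 0.144     ] 0.09676435065319487 264.2110643234575
0.16 [0.57722536 0.40492373 0.16      ] [0.56841755 0.31804564 0.16      ] 0.08732341941744702 264.2110643234575
267.3261435065901 276.91119638870293
[0.57686368 0.40466299 0.15      ]
```

Every measurement agrees, yet the fingers closed on nothing. I'll lift, go back and try the grip again, checking the finger width as they close.

```bash
python3 g.py .516 .361 .2 35.5 .5695 .332 .2 84.3 .5695 .332 .116 84.3
```

```text
[0.0, -0.0, -0.41, -0.0, -0.0, 0.0] rows>= 2 -> [0.516 0.361 0.2  ]
[0.134, 0.273, 0.001, 0.0, -0.0, -0.568] rows>= 6 -> [0.57  0.332 0.2  ]
[-0.0, -0.0, 0.42, 0.0, -0.0, 0.0] rows>= 2 -> [0.57  0.332 0.116]
```

Request:
{"fn": "apply_moves", "kwargs": {
  "moves": [
    [0,0,-0.41,0,0,0,1],
    [0,0,-0.41,0,0,0,1],
    [0,0,-0.41,0,0,0,1]
  ]
}}

```text
time_s: 8.3
tool_pos: [0.5194, 0.3619, 0.2058]
tool_rot: [-180.0, -0.6, 35.5]
force: [0.4, 0.2, 1.0]
grip_width: 0.0166
grasp_force: 0.0
```

Request:
{"fn": "apply_moves", "kwargs": {
  "moves": [
    [0.134,0.273,0.001,0,0,-0.568,1],
    [0.134,0.273,0.001,0,0,-0.568,1],
    [0.134,0.273,0.001,0,0,-0.568,1],
    [0.134,0.273,0.001,0,0,-0.568,1],
    [0.134,0.273,0.001,0,0,-0.568,1],
    [0.134,0.273,0.001,0,0,-0.568,1],
    [0.134,0.273,0.001,0,0,-0.568,1],
    [0.134,0.273,0.001,0,0,-0.568,1],
    [0.134,0.273,0.001,0,0,-0.568,1]
  ]
}}

```text
time_s: 9.2
tool_pos: [0.5695, 0.3318, 0.1994]
tool_rot: [-180.0, 0.0, 84.2]
force: [0.5, 0.6, -0.5]
grip_width: 0.0845
grasp_force: 0.0
```

Request:
{"fn": "apply_moves", "kwargs": {
  "moves": [
    [0,0,0.2,0,0,0,1],
    [0,0,0.42,0,0,0,1],
    [0,0,0.42,0,0,0,1],
    [0,0,0.42,0,0,0,1]
  ]
}}

```text
time_s: 9.6
tool_pos: [0.5692, 0.332, 0.1157]
tool_rot: [-179.9, 0.1, 84.3]
force: [0.7, 0.3, 0.0]
grip_width: 0.0872
grasp_force: 0.0
```

Request:
{"fn": "apply_moves", "kwargs": {
  "moves": [
    [0,0,0,0,0,0,0],
    [0,0,0,0,0,0,0],
    [0,0,0,0,0,0,0],
    [0,0,0,0,0,0,0],
    [0,0,0,0,0,0,0],
    [0,0,0,0,0,0,0],
    [0,0,0,0,0,0,0],
    [0,0,0,0,0,0,0],
    [0,0,0,0,0,0,0]
  ]
}}

```text
time_s: 10.5
tool_pos: [0.5695, 0.3321, 0.1156]
tool_rot: [-180.0, 0.0, 84.3]
force: [0.0, 0.2, 0.1]
grip_width: 0.0228
grasp_force: 0.0
```

Request:
{"fn": "apply_moves", "kwargs": {
  "moves": [
    [0,0,0,0,0,0,0],
    [0,0,0,0,0,0,0],
    [0,0,0,0,0,0,0]
  ]
}}

```text
time_s: 10.8
tool_pos: [0.5696, 0.3321, 0.1156]
tool_rot: [180.0, 0.0, 84.3]
force: [1.5, 0.1, -0.9]
grip_width: 0.0127
grasp_force: 25.0
```

Gripped this time (25 N). Now turn it.

```bash
python3 arc.py .577 .4045 264.3 215.5 9 .0730 .116 -180
```

```text
[0.001, -0.033, -0.0, 0.0, -0.0, 0.063]
[0.006, -0.067, -0.0, 0.0, -0.0, 0.126]
[0.014, -0.101, -0.001, 0.0, -0.0, 0.19]
[0.025, -0.134, -0.001, 0.0, -0.0, 0.253]
[0.039, -0.165, -0.001, 0.0, -0.0, 0.316]
[0.056, -0.195, -0.001, 0.0, -0.0, 0.379]
[0.076, -0.223, -0.001, 0.0, -0.0, 0.442]
[0.099, -0.249, -0.001, 0.0, -0.0, 0.505]
[0.124, -0.273, -0.001, 0.0, -0.0, 0.568]
```

Request:
{"fn": "apply_moves", "kwargs": {
  "moves": [
    [0.001,-0.033,0,0,0,0.063,0],
    [0.006,-0.067,0,0,0,0.126,0],
    [0.014,-0.101,-0.001,0,0,0.19,0],
    [0.025,-0.134,-0.001,0,0,0.253,0],
    [0.039,-0.165,-0.001,0,0,0.316,0],
    [0.056,-0.195,-0.001,0,0,0.379,0],
    [0.076,-0.223,-0.001,0,0,0.442,0],
    [0.099,-0.249,-0.001,0,0,0.505,0],
    [0.124,-0.273,-0.001,0,0,0.568,0],
    [0.124,-0.273,-0.001,0,0,0.568,0],
    [0.124,-0.273,-0.001,0,0,0.568,0]
  ]
}}

```text
time_s: 11.9
tool_pos: [0.5169, 0.3624, 0.1156]
tool_rot: [-180.0, 0.1, 35.7]
force: [-2.2, 0.7, -1.0]
grip_width: 0.0124
grasp_force: 25.0
```

Request:
{"fn": "apply_moves", "kwargs": {
  "moves": [
    [0,0,0,0,0,0,1],
    [0,0,0,0,0,0,1],
    [0,0,0,0,0,0,1],
    [0,0,0,0,0,0,1],
    [0,0,0,0,0,0,1],
    [0,0,0,0,0,0,1],
    [0,0,-0.3,0,0,0,1],
    [0,0,-0.6,0,0,0,1],
    [0,0,-0.6,0,0,0,1],
    [0,0,-0.6,0,0,0,1],
    [0,0,-0.6,0,0,0,1]
  ]
}}

```text
time_s: 13.0
tool_pos: [0.5175, 0.3621, 0.2357]
tool_rot: [-180.0, -0.0, 35.5]
force: [-0.2, -0.4, -0.6]
grip_width: 0.085
grasp_force: 0.0
```

```bash
python3 w.py w3
```

```text
[0.51752075 0.36214852 0.2357297 ] [-1.79989887e+02 -1.07265686e-02  3.55185298e+01] 13.0
```

View pics/w3.png

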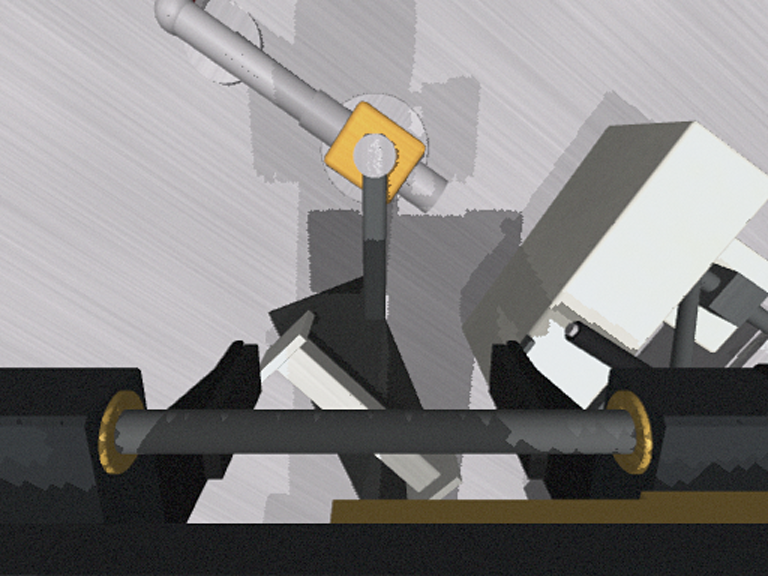

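The handle turned: axis at (376,158), tip at (374,317). The pipe runs from the elbow (170,16) to the stub end (437,195).

```bash
python3 - <<'E'
from h import *
K=cal("wrist"); P=lambda u,v,z:atz(K,(u/1.5,v/1.5),z); ang=lambda v:np.degrees(np.arctan2(v[1],v[0]))%360
h=ang(P(374,312,.137)-P(376,157,.147)); 
# fit pipe: edges lines
top=[(190,3),(335,97)]; bot=[(163,32),(322,135)]
for l in (top,bot): print(ang(P(*l[1],.11)-P(*l[0],.11)))
a,b=P(255,82,.118),P(437,195,.118); print("handle",h,"pipe",ang(b-a), ang(b-P(376,157,.147)))
E
```

```text
273.98172146980033
273.29047998566966
handle 214.83456448047164 pipe 274.5724762508837 273.344779734684
```

Valve is at about 31°. Now move over the prop for a closer look.

```bash
python3 g.py .379 .281 .22 80
```

```text
cmd reset, off [-0.0007 -0.0003  0.1185]
[-0.796, -0.072, 0.074, -0.0, 0.001, -0.518] rows>= 6 -> [0.379 0.281 0.22 ]
```

Request:
{"fn": "apply_moves", "kwargs": {
  "moves": [
    [-0.796,-0.072,0.074,0,0,-0.518,1],
    [-0.796,-0.072,0.074,0,0,-0.518,1],
    [-0.796,-0.072,0.074,0,0,-0.518,1],
    [-0.796,-0.072,0.074,0,0,-0.518,1],
    [-0.796,-0.072,0.074,0,0,-0.518,1],
    [-0.796,-0.072,0.074,0,0,-0.518,1],
    [-0.796,-0.072,0.074,0,0,-0.518,1],
    [-0.796,-0.072,0.074,0,0,-0.518,1]
  ]
}}

```text
time_s: 13.85
tool_pos: [0.3797, 0.2813, 0.2204]
tool_rot: [-180.0, 0.1, 79.9]
force: [-0.7, 0.4, 0.1]
grip_width: 0.0872
grasp_force: 0.0
```

```bash
python3 w.py w4 prop mat
```

```text
[0.37965425 0.2813253  0.22036117] [-1.79977597e+02  7.52771689e-02  7.98817626e+01] 13.85
prop [251.8 166.5] 0.78
mat [263.2 155.1] 0.61
```

View pics/w4.png

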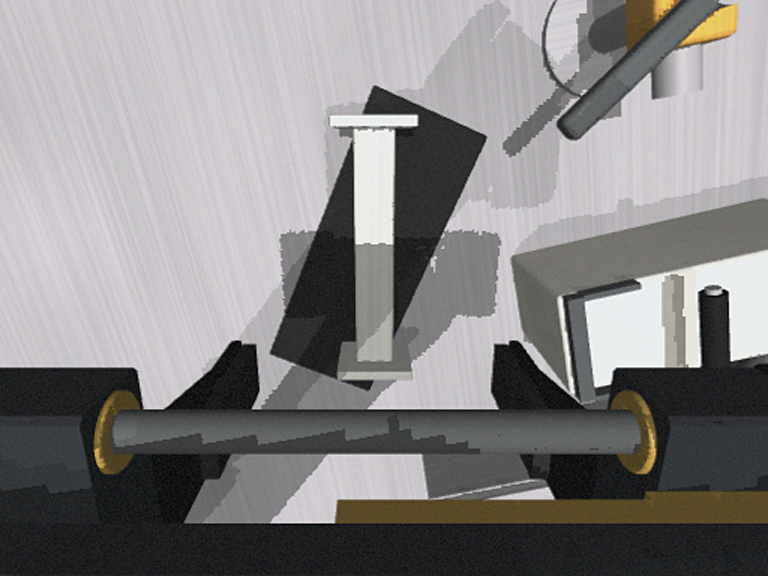

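The prop lies straight ahead: far plate at (374,118), core along column 375 from row 128 to 360, near plate at about (375,362). Mat corners are (374,87), (486,135), (271,352) and (369,390).

```bash
python3 - <<'E'
from h import *
K=cal("wrist"); P=lambda u,v,z:atz(K,(u/1.5,v/1.5),z); ang=lambda v:np.degrees(np.arctan2(v[1],v[0]))%360
a,b=P(374.5,140,.049),P(376,355,.049); print("core dir",ang(a-b),a,b)
f=P(374,115,.064); print("far",f)
d=(a-b)/np.linalg.norm(a-b); print("prop centre",f-.1*d, "near ends", P(376,378,.064),P(376,378,.004),P(376,362,.049))
c=[P(*q,.004) for q in [(374,87),(486,135),(369,390),(271,352)]]
print("mat",np.mean(c,0),ang(c[0]-c[3]),ang(c[1]-c[2]),[np.linalg.norm(c[i]-c[i-1]) for i in range(4)])
E
```

```text
core dir 80.36707265997552 [0.39377872 0.36064161 0.049     ] [0.36549946 0.19402696 0.049     ]
far [0.39628736 0.37674563 0.064     ]
prop centre [0.37955382 0.27815562 0.064     ] near ends [0.36318627 0.18117027 0.064     ] [0.35783605 0.14976137 0.004     ] [0.36440042 0.18779263 0.049     ]
mat [0.37481843 0.26986224 0.004     ] 57.19911077036214 57.538234302406664 [np.float64(0.24576821396674067), np.float64(0.0969550867274587), np.float64(0.24894857187419436), np.float64(0.09842106105102778)]
```

```bash
python3 g.py .3796 .2785 .016 80.4
```

```text
[-0.006, 0.003, 0.51, -0.0, 0.0, -0.002] rows>= 3 -> [0.379 0.28  0.118]
[-0.006, 0.003, 0.51, -0.0, 0.0, -0.002] rows>= 3 -> [0.38  0.279 0.016]
```

Request:
{"fn": "apply_moves", "kwargs": {
  "moves": [
    [-0.006,0.003,0.51,0,0,-0.002,1],
    [-0.006,0.003,0.51,0,0,-0.002,1],
    [-0.006,0.003,0.51,0,0,-0.002,1]
  ]
}}

```text
time_s: 14.3
tool_pos: [0.3762, 0.2765, 0.1133]
tool_rot: [-179.6, 0.6, 80.1]
force: [-0.3, -0.5, -0.0]
grip_width: 0.0869
grasp_force: 0.0
```

Request:
{"fn": "apply_moves", "kwargs": {
  "moves": [
    [-0.006,0.003,0.25,0,0,-0.002,1],
    [-0.006,0.003,0.4,0,0,-0.002,1],
    [-0.006,0.003,0.51,0,0,-0.002,1],
    [-0.006,0.003,0.51,0,0,-0.002,1],
    [-0.006,0.003,0.51,0,0,-0.002,0],
    [-0.006,0.003,0.51,0,0,-0.002,0],
    [-0.006,0.003,0.51,0,0,-0.002,0],
    [-0.006,0.003,0.51,0,0,-0.002,0],
    [-0.006,0.003,0.51,0,0,-0.002,0],
    [-0.006,0.003,0.51,0,0,-0.002,0],
    [-0.006,0.003,0.51,0,0,-0.002,0],
    [-0.006,0.003,0.51,0,0,-0.002,0],
    [-0.006,0.003,0.51,0,0,-0.002,0],
    [-0.006,0.003,0.51,0,0,-0.002,0],
    [-0.006,0.003,0.51,0,0,-0.002,0]
  ],
  "grip_force": 55
}}

```text
time_s: 15.8
tool_pos: [0.38, 0.2789, 0.017]
tool_rot: [-180.0, 0.0, 80.4]
force: [-2.6, -0.3, 1.2]
grip_width: 0.0286
grasp_force: 55.0
```

```bash
python3 - <<'E'
import cv2
a=cv2.imread("pics/w4.png")[190:420,490:768]; cv2.imwrite("pics/w4c.png",cv2.resize(a,None,fx=2.6,fy=2.6,interpolation=2))
E
```

```text
(no output)
```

View pics/w4c.png

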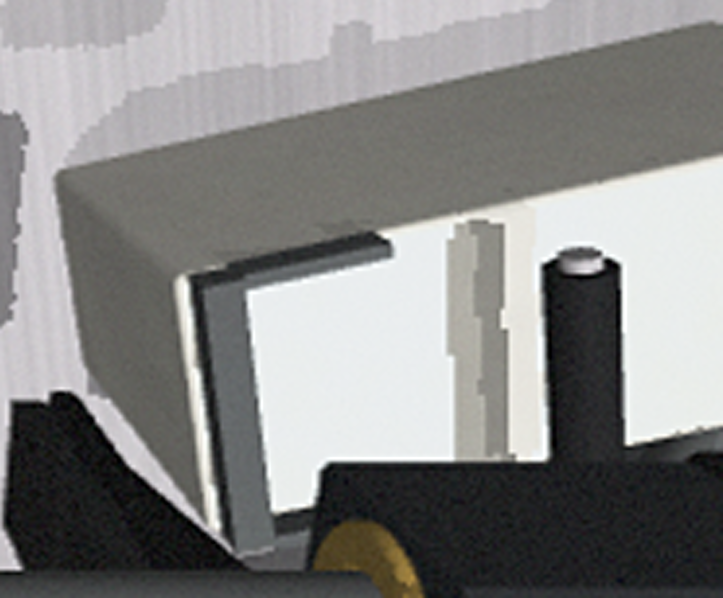

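```bash
python3 g.py .3796 .2785 .23 80.4 .5 .225 .23 4 .475 .208 .23 3.7
```

```text
[-0.0, -0.0, -0.535, -0.0, 0.0, -0.0] rows>= 3 -> [0.38  0.278 0.123]
[-0.0, -0.001, -0.535, -0.0, 0.0, -0.0] rows>= 3 -> [0.38  0.279 0.23 ]
[-0.163, 0.638, -0.0, -0.0, 0.0, 0.889] rows>= 9 -> [0.5   0.225 0.23 ]
[-0.13, 0.076, -0.0, -0.0, 0.0, 0.003] rows>= 1 -> [0.475 0.208 0.23 ]
```

The crop shows the stop lip as a strip with its +x top edge from (245,288) to (273,545). The upper guide's inner top edge runs (247,290) to (392,252), and the roller end is at (583,265).

```bash
python3 - <<'E'
from h import *
f,cx,cy,p,M=cal("wrist"); o=env.get_obs(); T=R.from_euler("xyz",o["tool_rot"],degrees=True).as_matrix(); tp=np.array(o["tool_pos"])
rp=T.T@(p-tp); rM=T.T@M
T0=R.from_euler("xyz",[-179.977,.075,79.882],degrees=True).as_matrix(); t0=np.array([0.37965425,0.2813253,0.22036117])
K=(f,cx,cy,t0+T0@rp,T0@rM)
P=lambda u,v,z:atz(K,((u/2.6+490)/1.5,(v/2.6+190)/1.5),z); ang=lambda v:np.degrees(np.arctan2(v[1],v[0]))
a,b,c=P(246,289,.126),P(273,548,.126),P(392,252,.126)
print(a,b,np.linalg.norm(a-b),ang(a-b),ang(c-a),np.linalg.norm(c-a))
y=np.radians(3.7); ex=np.array([np.cos(y),np.sin(y),0]);ey=np.array([-np.sin(y),np.cos(y),0])
print("seat from lip", (a-34e-3*ey)+.1*ex, "ped corners", P(182,278,.116)); print("roller end",P(583,265,.156))
print("pred ped corner",np.array([.6,.215,0])-.1075*ex+.037*ey)
E
```

```text
[0.50579354 0.24334982 0.126     ] [0.50923682 0.17142845 0.126     ] 0.07200374462336266 92.74097400364009 5.397422067380144 0.0347366111915458
seat from lip [0.6077792  0.21587392 0.126     ] ped corners [0.49426812 0.24483285 0.116     ]
roller end [0.56497646 0.24877348 0.156     ]
pred ped corner [0.49033638 0.24498565 0.        ]
```

```bash
cat > cmdset.py <<'E'
import json,sys
from g import *
a=[float(x) for x in sys.argv[1:]]; json.dump([*a[:3],*rot(a[3]).as_quat()],open("cmd.json","w"))
E
python3 cmdset.py .3796 .2785 .016 80.4; python3 g.py .3796 .2785 .116 80.4 .3796 .2785 .23 80.4 .4424 .2054 .23 3.7 .4424 .2054 .150 3.7 .5274 .2109 .150 3.7 .614 .2165 .150 3.7  .614 .2165 .129 3.7
```

```text
[0.0, 0.0, -0.5, 0.0, 0.0, 0.0] rows>= 2 -> [0.38  0.278 0.116]
[0.0, 0.0, -0.57, 0.0, 0.0, 0.0] rows>= 3 -> [0.38  0.278 0.23 ]
[-0.308, 0.371, -0.0, -0.0, -0.0, 0.892] rows>= 9 -> [0.442 0.205 0.23 ]
[-0.0, -0.0, 0.4, -0.0, -0.0, 0.0] rows>= 2 -> [0.442 0.205 0.15 ]
[0.425, 0.0, -0.0, -0.0, -0.0, 0.0] rows>= 2 -> [0.527 0.211 0.15 ]
[0.434, 0.0, -0.0, -0.0, -0.0, 0.0] rows>= 2 -> [0.614 0.217 0.15 ]
[0.0, 0.0, 0.105, -0.0, -0.0, 0.0] rows>= 1 -> [0.614 0.217 0.129]
```

Request:
{"fn": "apply_moves", "kwargs": {
  "moves": [
    [0,0,-0.2,0,0,0,0],
    [0,0,-0.4,0,0,0,0],
    [0,0,-0.6,0,0,0,0],
    [0,0,-0.8,0,0,0,0],
    [0,0,-0.97,0,0,0,0],
    [0,0,-0.97,0,0,0,0],
    [0,0,-0.97,0,0,0,0]
  ]
}}

```text
time_s: 16.5
tool_pos: [0.3806, 0.2787, 0.2108]
tool_rot: [180.0, -0.0, 80.4]
force: [-0.7, -0.0, -3.5]
grip_width: 0.0288
grasp_force: 55.0
```

Request:
{"fn": "apply_moves", "kwargs": {
  "moves": [
    [-0.03,0.037,-0.01,0,0,0.08,0],
    [-0.06,0.074,-0.03,0,0,0.16,0],
    [-0.09,0.111,-0.05,0,0,0.24,0],
    [-0.12,0.148,-0.07,0,0,0.32,0],
    [-0.15,0.185,-0.1,0,0,0.4,0],
    [-0.18,0.222,-0.1,0,0,0.48,0],
    [-0.21,0.259,-0.1,0,0,0.56,0],
    [-0.24,0.296,-0.1,0,0,0.64,0],
    [-0.27,0.333,-0.1,0,0,0.72,0],
    [-0.29,0.355,-0.1,0,0,0.8,0],
    [-0.308,0.371,-0.1,0,0,0.892,0],
    [-0.308,0.371,-0.1,0,0,0.892,0],
    [-0.308,0.371,-0.1,0,0,0.892,0]
  ]
}}

```text
time_s: 17.8
tool_pos: [0.4424, 0.2053, 0.2293]
tool_rot: [179.9, 0.1, 3.9]
force: [0.5, 0.1, -2.4]
grip_width: 0.0287
grasp_force: 55.0
```

Request:
{"fn": "apply_moves", "kwargs": {
  "moves": [
    [0,0,0.15,0,0,0,0],
    [0,0,0.3,0,0,0,0],
    [0,0,0.4,0,0,0,0],
    [0,0,0.4,0,0,0,0],
    [0.1,0,0.4,0,0,0,0],
    [0.2,0,0.4,0,0,0,0],
    [0.3,0,0.4,0,0,0,0],
    [0.4,0,0.4,0,0,0,0],
    [0.5,0,0.4,0,0,0,0],
    [0.5,0,0.4,0,0,0,0]
  ]
}}

```text
time_s: 18.8
tool_pos: [0.5431, 0.2126, 0.1508]
tool_rot: [179.9, 0.1, 3.8]
force: [-4.7, 0.1, -3.7]
grip_width: 0.0283
grasp_force: 55.0
```

Request:
{"fn": "apply_moves", "kwargs": {
  "moves": [
    [0.06,0,0,0,0,0,0],
    [0.12,0,0,0,0,0,0],
    [0.18,0,0,0,0,0,0],
    [0.24,0,0,0,0,0,0],
    [0.3,0,0,0,0,0,0],
    [0.36,0,0,0,0,0,0],
    [0.36,0,0,0,0,0,0],
    [0.36,0,0,0,0,0,0]
  ]
}}

```text
time_s: 19.6
tool_pos: [0.6017, 0.2165, 0.145]
tool_rot: [179.8, 1.7, 3.9]
force: [-21.7, -3.5, -9.3]
grip_width: 0.0278
grasp_force: 55.0
```

Request:
{"fn": "apply_moves", "kwargs": {
  "moves": [
    [0,0,0.03,0,0,0,0],
    [0,0,0.06,0,0,0,0],
    [0,0,0.09,0,0,0,0],
    [0,0,0.1,0,0,0,0],
    [0,0,0.1,0,0,0,0]
  ]
}}

```text
time_s: 20.1
tool_pos: [0.6069, 0.2176, 0.1334]
tool_rot: [-179.9, 0.9, 3.9]
force: [-22.0, -3.1, 17.2]
grip_width: 0.0284
grasp_force: 55.0
```

```bash
python3 - <<'E'
from h import *
o=env.get_obs(); print(o["tool_pos"],o["force"],o["wrist_torque"])
a=viewer.read_camera("scene"); b=viewer.read_camera("side")
A=cv2.resize(a[120:300,200:400,::-1],(400,360),interpolation=2);B=cv2.resize(b[90:270,150:350,::-1],(400,360),interpolation=2)
cv2.imwrite("pics/seat1.png",np.hstack([A,B]))
E
```

```text
[0.60685586 0.2176067  0.13342221] [-22.01844137  -3.11569757  17.23991786] [-1.06616532  5.58448232 -0.04080724]
```

View pics/seat1.png

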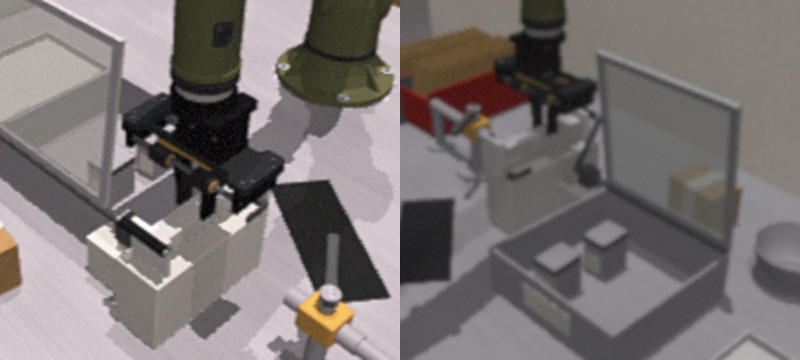

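The flap is open and two tins show in the bin, but forces of 22 N (x) and 17 N (z) suggest something is pressed. I'll zoom in with all three cameras in one picture.

```bash
python3 - <<'E'
from h import *
a=viewer.read_camera("scene"); b=viewer.read_camera("side"); w=viewer.read_camera("wrist")
r=lambda i:cv2.resize(np.ascontiguousarray(i[:,:,::-1]),(400,300),interpolation=2)
A=r(a[195:285,215:335]);B=r(b[110:200,160:280])
cv2.imwrite("pics/seat2.png",np.vstack([np.hstack([A,B]),np.hstack([r(w),r(w[230:384,150:355])])]))
K=cal("scene"); s=lambda q:np.round((proj(K,q)[0]-[215,195])*400/120)
y=np.radians(3.7); ex=np.array([np.cos(y),np.sin(y),0])
for n,q in dict(seatbackTop=np.array([.607,.216,.176])-.1*ex,seatfrontTop=np.array([.607,.216,.176])+.1*ex,roller=np.array([.607,.216,.156])+.107*ex).items(): print(n,s(q))
o=env.get_obs(); print(np.round(o["force"],1),o["tool_pos"])
E
```

```text
seatbackTop [360.  18.]
seatfrontTop [179. 143.]
roller [172. 168.]
[-21.9  -2.6  17.6] [0.60684096 0.2176239  0.13343387]
```

View pics/seat2.png

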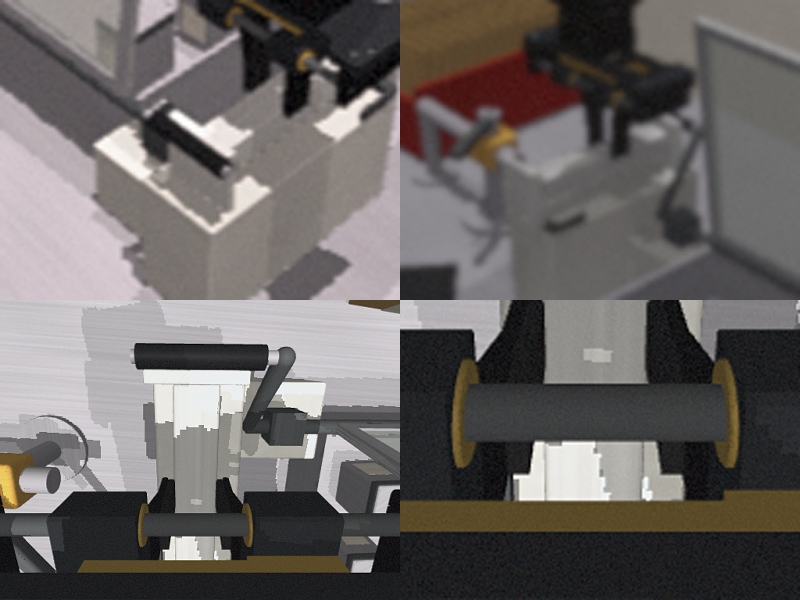

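The wrist view shows the plate centred on the roller (197,365). In the scene crop the roller is at (190,143) instead of the predicted (172,168), so it's about 15 mm short. The bar probably slipped back in the hand and caught on the lip. I'll measure the plate from its apparent width.

```bash
python3 - <<'E'
from h import *
K=cal("wrist"); f,cx,cy,p,M=K
i=cv2.imread("pics/seat2.png")
def pt(uv,d): 
    q=np.array([(uv[0]-cx)/f*d,-(uv[1]-cy)/f*d,-d]); return p+M@q
for wpx in (105,107,109):
    print(pt((197*1.28,75*1.28),.06*f/(wpx*1.28)))
# for given heights of plate top
for z in (.15,.16,.17,.18): print(z,atz(K,(197*1.28,75*1.28),z))
# roller ends in the wrist view: left (133,356) right (268,354): 72 mm
print("roller",pt((200*1.28,55*1.28),.072*f/(135*1.28)))
E
```

```text
[0.6871127  0.22270382 0.17255464]
[0.6871865  0.22272847 0.17535133]
[0.6872576  0.22275222 0.17804538]
0.15 [0.68651748 0.22250502 0.15      ]
0.16 [0.68678138 0.22259316 0.16      ]
0.17 [0.68704528 0.2226813  0.17      ]
0.18 [0.68730918 0.22276945 0.18      ]
roller [0.69760208 0.22188692 0.17922117]
```

The bar's front end is at x≈0.687 when 0.707 was expected, so the grip slackened and the bar slid back about 20 mm. Its rear plate is now caught in front of the lip. I'll ease back, lift, push 20 mm further, and check before lowering.

Request:
{"fn": "apply_moves", "kwargs": {
  "moves": [
    [-0.03,0,0,0,0,0,0],
    [-0.06,0,-0.03,0,0,0,0],
    [-0.06,0,-0.07,0,0,0,0],
    [-0.06,0,-0.12,0,0,0,0],
    [-0.06,0,-0.16,0,0,0,0],
    [-0.06,0,-0.16,0,0,0,0],
    [-0.06,0,-0.16,0,0,0,0]
  ]
}}

```text
time_s: 21.05
tool_pos: [0.6022, 0.217, 0.1635]
tool_rot: [-179.9, 0.0, 3.8]
force: [-4.9, 1.3, -2.7]
grip_width: 0.0282
grasp_force: 55.0
```

Request:
{"fn": "apply_moves", "kwargs": {
  "moves": [
    [0.04,0,0,0,0,0,0],
    [0.08,0,0,0,0,0,0],
    [0.12,0,0,0,0,0,0],
    [0.16,0,0,0,0,0,0],
    [0.165,0,0,0,0,0,0],
    [0.165,0,0,0,0,0,0],
    [0.165,0,0,0,0,0,0]
  ]
}}

```text
time_s: 21.75
tool_pos: [0.6376, 0.2179, 0.1643]
tool_rot: [-180.0, -0.2, 3.7]
force: [0.5, -1.4, -0.4]
grip_width: 0.0282
grasp_force: 55.0
```

```bash
python3 - <<'E'
from h import *
o=env.get_obs(); print(np.round(o["force"],1),o["tool_pos"],o["tool_rot"])
K=cal("wrist"); im=viewer.read_camera("wrist"); f,cx,cy,p,M=K
# plate white strip profile along the centre column and rows
for u in (225,245,275): print(u,[int(x) for x in im[60:150:3,u].mean(1)])
np.save("wr.npy",im)
E
```

```text
[ 0.5 -1.4 -0.4] [0.63760421 0.21786675 0.16433872] [-179.99319987   -0.24577547    3.68482442]
225 [194, 191, 195, 189, 195, 187, 189, 195, 122, 131, 126, 128, 236, 239, 239, 240, 240, 240, 175, 235, 237, 237, 235, 235, 236, 236, 235, 235, 235, 236]
245 [192, 186, 216, 188, 192, 191, 187, 195, 126, 126, 132, 123, 244, 242, 242, 242, 242, 242, 210, 242, 242, 242, 242, 242, 242, 238, 239, 238, 239, 239]
275 [217, 213, 214, 214, 186, 194, 185, 194, 124, 127, 130, 128, 245, 242, 242, 242, 242, 242, 170, 242, 242, 242, 242, 242, 242, 242, 242, 241, 242, 242]
```

```bash
python3 - <<'E'
from h import *
a=viewer.read_camera("scene"); b=viewer.read_camera("side"); w=np.load("wr.npy")
r=lambda i:cv2.resize(np.ascontiguousarray(i[:,:,::-1]),(400,300),interpolation=2)
A=r(a[155:275,205:365]);B=r(b[110:200,160:280])
cv2.imwrite("pics/seat3.png",np.vstack([np.hstack([A,B]),np.hstack([r(w),r(b)])]))
for c in ("scene","side"):
    for t in ("rod","flap"):
        for d in boxes_of(c,t)[:2]: print(c,t,d["location"],round(d["conf"],2))
E
```

```text
scene rod [223.9, 163.3] 0.78
scene rod [183.3, 163.9] 0.38
scene flap [227.5, 165.6] 0.75
side rod [287.2, 162.5] 0.59
side flap [284.5, 162.3] 0.61
```

View pics/seat3.png

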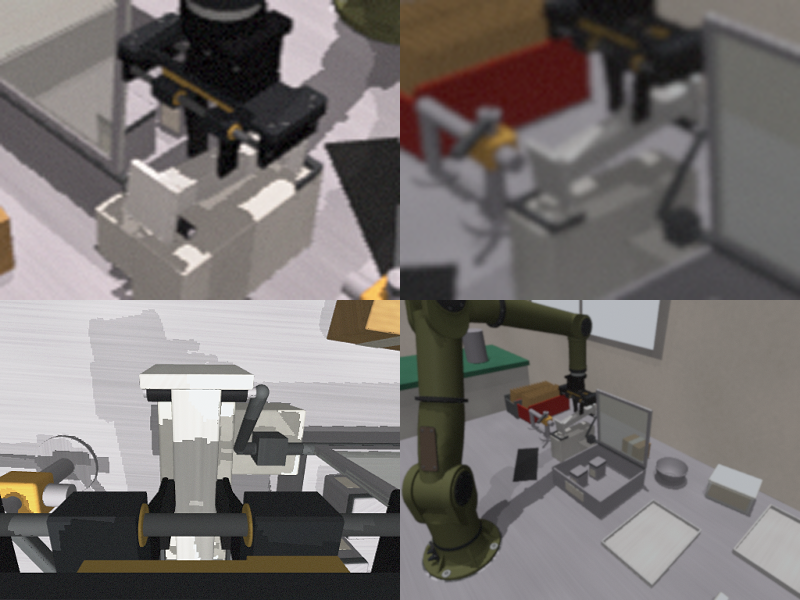

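The bar is pitched in the hand (front up), so its front plate rode over the roller, which now sits under the core (about 185,225 in the scene crop). I'll lift clear and let the flap shut, then lay the bar on the mat to level it and grasp it again.

Request:
{"fn": "apply_moves", "kwargs": {
  "moves": [
    [0,0,-0.06,0,0,0,0],
    [0,0,-0.12,0,0,0,0],
    [0,0,-0.2,0,0,0,0],
    [0,0,-0.3,0,0,0,0],
    [0,0,-0.42,0,0,0,0],
    [0,0,-0.55,0,0,0,0],
    [0,0,-0.65,0,0,0,0],
    [0,0,-0.65,0,0,0,0],
    [0,0,-0.65,0,0,0,0]
  ]
}}

```text
time_s: 23.0
tool_pos: [0.6359, 0.2182, 0.2933]
tool_rot: [-180.0, -0.0, 3.7]
force: [0.0, -0.5, -2.2]
grip_width: 0.0282
grasp_force: 55.0
```

```bash
python3 - <<'E'
from h import *
o=env.get_obs(); print(np.round(o["force"],1),o["tool_pos"],o["grip_width"])
K=cal("side"); viewer.read_camera("side"); d=masks_of("side","prop")
for x in d[:3]: print(round(x["conf"],2),x["pixels"].sum(),x["location"])
viewer.read_camera("scene"); 
for t in ("flap","rod"): print([ (x["location"],x["conf"]) for x in boxes_of("scene",t)[:2]])
E
python3 cmdset.py .635 .2179 .292 3.7; python3 g.py .56 .215 .292 3.7 .379 .272 .24 57.4 .379 .272 .05 57.4
```

```text
[ 0.  -0.5 -2.2] [0.63592273 0.21816573 0.29326705] 0.028207240728457005
0.77 809 [221.0, 117.1]
[([249.1, 189.9], 0.59)]
[([246.0, 188.8], 0.95)]
[-0.375, -0.01, -0.0, 0.0, 0.0, 0.0] rows>= 2 -> [0.56  0.215 0.292]
[-0.442, -0.171, 0.13, 0.0, 0.0, -0.312] rows>= 4 -> [0.47  0.243 0.266]
[-0.318, -0.353, 0.13, -0.0, 0.0, -0.313] rows>= 4 -> [0.379 0.272 0.24 ]
[0.0, 0.0, 0.475, -0.0, 0.0, 0.0] rows>= 2 -> [0.379 0.272 0.145]
[0.0, 0.0, 0.475, -0.0, 0.0, 0.0] rows>= 2 -> [0.379 0.272 0.05 ]
```

Request:
{"fn": "apply_moves", "kwargs": {
  "moves": [
    [-0.15,0,0,0,0,0,0],
    [-0.3,0,0,0,0,0,0],
    [-0.375,-0.01,0,0,0,0,0],
    [-0.375,-0.01,0,0,0,0,0]
  ]
}}

```text
time_s: 23.65
tool_pos: [0.5589, 0.2161, 0.2931]
tool_rot: [-179.9, 0.1, 3.8]
force: [-0.1, 0.2, -2.8]
grip_width: 0.0282
grasp_force: 55.0
```

Request:
{"fn": "apply_moves", "kwargs": {
  "moves": [
    [-0.11,-0.04,0.03,0,0,-0.078,0],
    [-0.22,-0.085,0.06,0,0,-0.156,0],
    [-0.33,-0.13,0.1,0,0,-0.234,0],
    [-0.442,-0.171,0.13,0,0,-0.312,0],
    [-0.442,-0.171,0.13,0,0,-0.312,0]
  ]
}}

```text
time_s: 24.15
tool_pos: [0.4676, 0.2455, 0.2659]
tool_rot: [-179.9, 0.1, 30.9]
force: [-0.1, 0.4, -2.5]
grip_width: 0.0282
grasp_force: 55.0
```

```bash
python3 cmdset.py .4695 .2435 .266 30.5; python3 g.py .386 .287 .2 57.4 .386 .287 .045 57.4
```

```text
[-0.249, -0.399, 0.33, 0.0, 0.0, -0.313] rows>= 4 -> [0.386 0.287 0.2  ]
[-0.0, -0.0, 0.775, -0.0, 0.0, 0.0] rows>= 4 -> [0.386 0.287 0.045]
```

Request:
{"fn": "apply_moves", "kwargs": {
  "moves": [
    [-0.06,-0.1,0.08,0,0,-0.08,0],
    [-0.12,-0.2,0.16,0,0,-0.16,0],
    [-0.19,-0.3,0.25,0,0,-0.24,0],
    [-0.249,-0.399,0.33,0,0,-0.313,0],
    [-0.249,-0.399,0.33,0,0,-0.313,0],
    [-0.249,-0.399,0.33,0,0,-0.313,0]
  ]
}}

```text
time_s: 24.75
tool_pos: [0.388, 0.2869, 0.2009]
tool_rot: [180.0, 0.0, 57.3]
force: [0.8, -0.9, -2.6]
grip_width: 0.0283
grasp_force: 55.0
```

Request:
{"fn": "apply_moves", "kwargs": {
  "moves": [
    [0,0,0.2,0,0,0,0],
    [0,0,0.4,0,0,0,0],
    [0,0,0.6,0,0,0,0],
    [0,0,0.7,0,0,0,0],
    [0,0,0.775,0,0,0,0],
    [0,0,0.775,0,0,0,0]
  ]
}}

```text
time_s: 25.35
tool_pos: [0.3878, 0.2853, 0.0447]
tool_rot: [180.0, 0.2, 57.2]
force: [-0.3, -0.4, -2.8]
grip_width: 0.0282
grasp_force: 55.0
```

Request:
{"fn": "apply_moves", "kwargs": {
  "moves": [
    [0,0,0.04,0,0,0,0],
    [0,0,0.06,0,0,0,0],
    [0,0,0.06,0,0,0,0]
  ],
  "grip_force": 5
}}

```text
time_s: 25.65
tool_pos: [0.3878, 0.2874, 0.0345]
tool_rot: [180.0, -0.1, 57.4]
force: [0.4, 0.7, -2.8]
grip_width: 0.0299
grasp_force: 5.0
```

Request:
{"fn": "apply_moves", "kwargs": {
  "moves": [
    [0,0,0.03,0,0,0,0],
    [0,0,0.06,0,0,0,0],
    [0,0,0.085,0,0,0,0],
    [0,0,0.085,0,0,0,0]
  ]
}}

```text
time_s: 26.05
tool_pos: [0.3871, 0.2873, 0.0168]
tool_rot: [180.0, -0.0, 57.4]
force: [0.2, 0.3, -1.8]
grip_width: 0.0298
grasp_force: 5.0
```

Request:
{"fn": "apply_moves", "kwargs": {
  "moves": [
    [0,0,0,0,0,0,1],
    [0,0,0,0,0,0,1],
    [0,0,0,0,0,0,1],
    [0,0,0,0,0,0,1],
    [0,0,0,0,0,0,1],
    [0,0,0,0,0,0,1],
    [0,0,-0.3,0,0,0,1],
    [0,0,-0.6,0,0,0,1],
    [0,0,-0.9,0,0,0,1],
    [0,0,-0.9,0,0,0,1],
    [0,0,-0.9,0,0,0,1]
  ]
}}

```text
time_s: 27.15
tool_pos: [0.3896, 0.2893, 0.2023]
tool_rot: [179.9, -0.6, 57.4]
force: [0.3, 0.1, 0.2]
grip_width: 0.0872
grasp_force: 0.0
```

```bash
cat > pm.py <<'E'
from h import *
o=env.get_obs(); print(o["tool_pos"],o["tool_rot"][2],o["time_s"],np.round(o["force"],1))
V=[]
B=[(-.1,-.092,-.03,.03,.004,.064),(.092,.1,-.03,.03,.004,.064),(-.1,.1,-.015,.015,.019,.049)]
for c in ["wrist","scene","side"]:
    K=cal(c); viewer.read_camera(c); d=[x for x in masks_of(c,"prop") if x["pixels"].sum()<20000]
    for x in d[:2]: print(c,round(x["conf"],2),x["pixels"].sum(),np.round(x["location"]))
    if d: V.append((c,K,d[0]["pixels"]))
for s in ([0],[1],[2],[0,1,2]):
    v=[(V[i][1],V[i][2]) for i in s if i<len(V)]
    if v: print(s,fit(v,B,[.378,.272],[.8,1.0,1.2,1.4]))
E
python3 pm.py
```

```text
[0.38956083 0.2892813  0.20227848] 57.419129865632364 27.15 [0.3 0.1 0.2]
wrist 0.62 5449 [252. 182.]
scene 0.65 932 [363. 230.]
side 0.61 672 [161. 206.]
[0] (array([0.37771867, 0.27383536, 1.00671887]), np.float64(0.08892982749958134))
[1] (array([0.37750137, 0.27275299, 0.99252917]), np.float64(0.2461071789686552))
[2] (array([0.37979103, 0.27509169, 1.00787955]), np.float64(0.10290678249248242))
[0, 1, 2] (array([0.37811898, 0.27412107, 1.00624756]), np.float64(0.153676903084048))
```

```bash
python3 cmdset.py .3869 .2870 .1975 57.4; python3 g.py .378 .2737 .015 57.5 ; python3 g.py .378 .2737 .205 57.5 .4424 .2054 .23 3.7
```

```text
[-0.08, -0.002, 0.912, 0.0, 0.0, -0.001] rows>= 4 -> [0.378 0.274 0.015]
cmd reset, off [0.0083 0.0127 0.1802]
[-0.076, -0.0, -0.048, -0.0, 0.002, -0.001] rows>= 1 -> [0.378 0.274 0.205]
[-0.115, 0.455, -0.125, -0.0, 0.0, 0.626] rows>= 7 -> [0.442 0.205 0.23 ]
```

Request:
{"fn": "apply_moves", "kwargs": {
  "moves": [
    [-0.08,-0.002,0.25,0,0,-0.001,1],
    [-0.08,-0.002,0.5,0,0,-0.001,1],
    [-0.08,-0.002,0.75,0,0,-0.001,1],
    [-0.08,-0.002,0.91,0,0,-0.001,1],
    [-0.08,-0.002,0.912,0,0,-0.001,1],
    [-0.08,-0.002,0.912,0,0,-0.001,1],
    [-0.08,-0.002,0.912,0,0,-0.001,0],
    [-0.08,-0.002,0.912,0,0,-0.001,0],
    [-0.08,-0.002,0.912,0,0,-0.001,0],
    [-0.08,-0.002,0.912,0,0,-0.001,0],
    [-0.08,-0.002,0.912,0,0,-0.001,0],
    [-0.08,-0.002,0.912,0,0,-0.001,0],
    [-0.08,-0.002,0.912,0,0,-0.001,0],
    [-0.08,-0.002,0.912,0,0,-0.001,0],
    [-0.08,-0.002,0.912,0,0,-0.001,0],
    [-0.08,-0.002,0.912,0,0,-0.001,0],
    [-0.08,-0.002,0.912,0,0,-0.001,0]
  ],
  "grip_force": 60
}}

```text
time_s: 29.15
tool_pos: [0.3782, 0.2739, 0.0147]
tool_rot: [180.0, -0.0, 57.5]
force: [0.0, -0.5, 0.3]
grip_width: 0.0291
grasp_force: 60.0
```

Request:
{"fn": "apply_moves", "kwargs": {
  "moves": [
    [0,0,-0.15,0,0,0,0],
    [0,0,-0.35,0,0,0,0],
    [0,0,-0.55,0,0,0,0],
    [0,0,-0.75,0,0,0,0],
    [0,0,-0.95,0,0,0,0],
    [0,0,-0.95,0,0,0,0],
    [0,0,-0.95,0,0,0,0]
  ]
}}

```text
time_s: 29.85
tool_pos: [0.378, 0.2739, 0.2046]
tool_rot: [-180.0, -0.0, 57.5]
force: [-0.7, -0.3, -2.8]
grip_width: 0.0288
grasp_force: 60.0
```

Request:
{"fn": "apply_moves", "kwargs": {
  "moves": [
    [-0.01,0.05,-0.02,0,0,0.07,0],
    [-0.025,0.1,-0.04,0,0,0.15,0],
    [-0.04,0.16,-0.06,0,0,0.23,0],
    [-0.055,0.22,-0.08,0,0,0.31,0],
    [-0.07,0.28,-0.1,0,0,0.39,0],
    [-0.085,0.34,-0.125,0,0,0.47,0],
    [-0.1,0.4,-0.125,0,0,0.55,0],
    [-0.115,0.455,-0.125,0,0,0.626,0],
    [-0.115,0.455,-0.125,0,0,0.626,0],
    [-0.115,0.455,-0.125,0,0,0.626,0]
  ]
}}

```text
time_s: 30.85
tool_pos: [0.4413, 0.2054, 0.2279]
tool_rot: [179.9, 0.2, 3.9]
force: [-0.5, 0.8, -2.6]
grip_width: 0.0289
grasp_force: 60.0
```

Request:
{"fn": "apply_moves", "kwargs": {
  "moves": [
    [0,0,0.15,0,0,0,0],
    [0,0,0.3,0,0,0,0],
    [0,0,0.4,0,0,0,0],
    [0,0,0.4,0,0,0,0],
    [0.1,0,0.4,0,0,0,0],
    [0.2,0,0.4,0,0,0,0],
    [0.3,0,0.4,0,0,0,0],
    [0.4,0,0.4,0,0,0,0],
    [0.5,0,0.4,0,0,0,0],
    [0.5,0,0.4,0,0,0,0]
  ]
}}

```text
time_s: 31.85
tool_pos: [0.5423, 0.213, 0.1496]
tool_rot: [180.0, 0.1, 3.8]
force: [-5.2, 1.0, -3.3]
grip_width: 0.029
grasp_force: 60.0
```

Request:
{"fn": "apply_moves", "kwargs": {
  "moves": [
    [0.05,0,0,0,0,0,0],
    [0.1,0,0,0,0,0,0],
    [0.15,0,0,0,0,0,0],
    [0.2,0,0,0,0,0,0],
    [0.2,0,0,0,0,0,0]
  ]
}}

```text
time_s: 32.35
tool_pos: [0.5809, 0.2156, 0.1496]
tool_rot: [-180.0, 0.1, 3.8]
force: [-4.6, 0.7, -2.4]
grip_width: 0.029
grasp_force: 60.0
```

Request:
{"fn": "apply_moves", "kwargs": {
  "moves": [
    [0.04,0,0,0,0,0,0],
    [0.08,0,0,0,0,0,0],
    [0.12,0,0,0,0,0,0],
    [0.155,0,0,0,0,0,0],
    [0.165,0,0,0,0,0,0],
    [0.165,0,0,0,0,0,0]
  ]
}}

```text
time_s: 32.95
tool_pos: [0.6137, 0.2176, 0.1496]
tool_rot: [-180.0, 0.1, 3.8]
force: [-4.4, 0.2, -3.4]
grip_width: 0.0291
grasp_force: 60.0
```

```bash
python3 - <<'E'
from h import *
o=env.get_obs(); print(np.round(o["force"],1),o["tool_pos"],o["tool_rot"],np.round(o["wrist_torque"],2))
K=cal("wrist"); im=viewer.read_camera("wrist"); np.save("wr.npy",im)
print([int(x) for x in im[60:150:2,250].mean(1)])
E
```

```text
[-4.4  0.2 -3.4] [0.61371517 0.21762734 0.14959616] [-1.79962817e+02  1.15882830e-01  3.78429492e+00] [ 0.04  1.49 -0.  ]
[234, 234, 234, 232, 90, 95, 224, 234, 233, 233, 235, 233, 233, 234, 233, 234, 233, 233, 232, 233, 232, 233, 234, 233, 233, 234, 233, 233, 234, 234, 234, 234, 234, 234, 234, 234, 232, 233, 232, 232, 232, 232, 232, 232, 233]
```

Request:
{"fn": "apply_moves", "kwargs": {
  "moves": [
    [0,0.007,0.03,0,0,0,0],
    [0,0.007,0.06,0,0,0,0],
    [0,0.007,0.09,0,0,0,0],
    [0,0.007,0.11,0,0,0,0],
    [0,0.007,0.11,0,0,0,0]
  ]
}}

```text
time_s: 33.5
tool_pos: [0.6148, 0.216, 0.1272]
tool_rot: [-180.0, 0.0, 3.7]
force: [-4.7, 2.9, -2.5]
grip_width: 0.0291
grasp_force: 60.0
```

Request:
{"fn": "apply_moves", "kwargs": {
  "moves": [
    [-0.015,0,0,0,0,0,0],
    [-0.03,0,0.005,0,0,0,0],
    [-0.03,0,0.005,0,0,0,0],
    [-0.03,0,0,0,0,0,0.65],
    [-0.03,0,0,0,0,0,0.65],
    [-0.03,0,0,0,0,0,0.65],
    [-0.03,0,0,0,0,0,0.65],
    [-0.03,0,0,0,0,0,0.65],
    [-0.03,0,-0.2,0,0,0,0.65],
    [-0.03,0,-0.4,0,0,0,0.65],
    [-0.03,0,-0.7,0,0,0,0.65],
    [-0.03,0,-0.95,0,0,0,0.65],
    [-0.03,0,-0.95,0,0,0,0.65]
  ]
}}

```text
time_s: 34.8
tool_pos: [0.612, 0.2152, 0.3251]
tool_rot: [-179.8, -0.6, 3.7]
force: [0.8, 0.5, 0.9]
grip_width: 0.0568
grasp_force: 0.0
```

```bash
cat > tins.py <<'E'
from h import *
o=env.get_obs(); print(o["tool_pos"],o["tool_rot"],o["time_s"],np.round(o["force"],1))
Ks={};L={}
for c in ["scene","side"]:
    K=Ks[c]=cal(c); im=viewer.read_camera(c); cv2.imwrite(f"pics/t_{c}.png",im[:,:,::-1])
    L[c]=[(x["location"],x["conf"],x["pixels"]) for x in masks_of(c,"tin1") if x["conf"]>.3]
    for l,k,m in L[c]: print(c,l,round(k,2),m.sum(),atz(K,l,.05)[:2])
    for t in ("flap","rod","prop"): print(c,t,[(x["location"],round(x["conf"],2)) for x in boxes_of(c,t)[:2]])
B=[(-.03,.03,-.023,.023,.005,.08)]
for l,k,m in L["side"]: print("side fit",[fit([(Ks["side"],m)],B,list(atz(Ks["side"],l,.05)[:2]),[0,.8,1.6,2.4])])
E
python3 tins.py
```

```text
[0.61196587 0.21517271 0.32509132] [-179.80080686   -0.6221355     3.69332984] 34.8 [0.8 0.5 0.9]
scene [280.3, 196.5] 0.9 488 [0.47042427 0.01236077]
scene [254.8, 205.2] 0.78 387 [ 0.5599792  -0.00646962]
scene flap [([220.7, 173.0], 0.66)]
scene rod [([219.6, 168.1], 0.67)]
scene prop [([294.0, 228.2], 0.7)]
side [253.2, 219.3] 0.6 545 [ 0.5393827 -0.0307668]
side [227.6, 224.8] 0.56 497 [ 4.59147239e-01 -1.40776486e-04]
side flap [([288.0, 158.3], 0.87)]
side rod [([291.8, 162.2], 0.86)]
side prop [([221.0, 155.6], 0.94)]
side fit [(array([ 0.5587943 , -0.00156765,  0.16361039]), np.float64(0.06032986111111116))]
side fit [(array([0.46804587, 0.00739137, 1.64781677]), np.float64(0.20681362725450902))]
```

```bash
python3 cmdset.py .6088 .2155 .317 3.7; python3 g.py .44 .0 .30 8
```

```text
[-0.456, 0.51, 0.043, 0.0, 0.0, -0.025] rows>= 3 -> [0.524 0.108 0.308]
[-0.475, 0.493, 0.042, -0.0, 0.0, -0.025] rows>= 3 -> [0.44 0.   0.3 ]
```

Request:
{"fn": "apply_moves", "kwargs": {
  "moves": [
    [-0.3,0.2,0.043,0,0,-0.025,1],
    [-0.456,0.51,0.043,0,0,-0.025,1],
    [-0.456,0.51,0.043,0,0,-0.025,1],
    [-0.456,0.51,0.043,0,0,-0.025,1],
    [-0.456,0.51,0.043,0,0,-0.025,1]
  ]
}}

```text
time_s: 35.8
tool_pos: [0.5246, 0.1069, 0.3094]
tool_rot: [-179.9, -0.1, 5.8]
force: [-0.3, 0.9, -0.6]
grip_width: 0.0846
grasp_force: 0.0
```

Request:
{"fn": "apply_moves", "kwargs": {
  "moves": [
    [-0.475,0.493,0.042,0,0,-0.025,1],
    [-0.475,0.493,0.042,0,0,-0.025,1],
    [-0.475,0.493,0.042,0,0,-0.025,1],
    [-0.475,0.493,0.042,0,0,-0.025,1],
    [-0.475,0.493,0.042,0,0,-0.025,1],
    [-0.475,0.493,0.042,0,0,-0.025,1]
  ]
}}

```text
time_s: 36.4
tool_pos: [0.4412, 0.0015, 0.3007]
tool_rot: [180.0, -0.0, 8.2]
force: [-0.0, -0.2, 0.9]
grip_width: 0.0873
grasp_force: 0.0
```

```bash
cat > tw.py <<'E'
from h import *
o=env.get_obs(); print(o["tool_pos"],o["tool_rot"],o["time_s"])
K=cal("wrist"); im=viewer.read_camera("wrist"); cv2.imwrite("pics/tw.png",cv2.resize(im[:,:,::-1],(768,576),interpolation=2))
B=[(-.03,.03,-.023,.023,.005,.08)]
for x in masks_of("wrist","tin1"):
    if x["conf"]<.3: continue
    m=x["pixels"]; p=atz(K,x["location"],.07)[:2]; q,f=fit([(K,m)],B,list(p),[0,.8,1.6,2.4])
    print(round(x["conf"],2),m.sum(),np.round(x["location"]),"fit",np.round(q[:2],4),np.round(np.degrees(q[2]),1),round(f,3))
E
python3 tw.py
```

```text
[0.44117436 0.00148567 0.30068648] [ 1.79973155e+02 -1.45813166e-02  8.15733221e+00] 36.4
0.96 2073 [269.  62.] fit [ 0.5581 -0.0034] 186.1 0.042
0.9 1816 [254. 140.] fit [ 0.4607 -0.002 ] 6.4 0.036
```

View pics/tw.png

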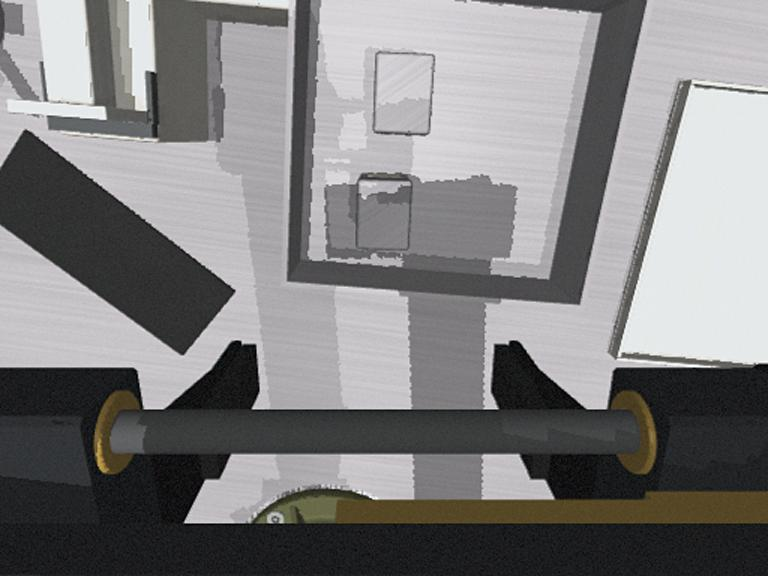

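The wrist view shows exactly two tins, with lids at (404,93) and (384,213), well clear of the bin walls, and the pan at right (690,220). I'll take the far tin first with the camera turned away from the flap.

```bash
python3 g.py .46 -.002 .29 97 .50 -.003 .27 186.2 .557 -.0034 .14 186.2 .557 -.0034 .035 186.2; python3 -c "
from cell import env;print(env.get_obs()['qpos'])"
```

```text
[0.049, 0.012, 0.025, -0.0, 0.0, -0.518] rows>= 6 -> [ 0.45  -0.001  0.295]
[0.026, 0.043, 0.025, -0.0, 0.0, -0.518] rows>= 6 -> [ 0.46  -0.002  0.29 ]
[-0.015, 0.099, 0.05, -0.0, 0.0, -0.519] rows>= 6 -> [ 0.48  -0.003  0.28 ]
[-0.08, 0.061, 0.05, -0.0, 0.0, -0.518] rows>= 6 -> [ 0.5   -0.003  0.27 ]
[-0.283, -0.033, 0.65, -0.0, -0.0, -0.0] rows>= 3 -> [ 0.557 -0.003  0.14 ]
[0.0, 0.0, 0.525, -0.0, -0.0, -0.0] rows>= 3 -> [ 0.557 -0.003  0.035]
[-44.25258667 -13.02508278  34.15056272 101.72313336   7.33790472
  89.1580192  -92.75961598]
```

Request:
{"fn": "apply_moves", "kwargs": {
  "moves": [
    [0.05,0.012,0.025,0,0,-0.518,1],
    [0.05,0.012,0.025,0,0,-0.518,1],
    [0.05,0.012,0.025,0,0,-0.518,1],
    [0.05,0.012,0.025,0,0,-0.518,1],
    [0.05,0.012,0.025,0,0,-0.518,1],
    [0.05,0.012,0.025,0,0,-0.518,1],
    [0.05,0.012,0.025,0,0,-0.518,1]
  ]
}}

```text
time_s: 37.2
tool_pos: [0.4509, -0.0007, 0.2955]
tool_rot: [180.0, 0.0, 52.5]
force: [0.3, -0.5, 0.6]
grip_width: 0.0875
grasp_force: 0.0
```

Request:
{"fn": "apply_moves", "kwargs": {
  "moves": [
    [0.026,0.043,0.025,0,0,-0.518,1],
    [0.026,0.043,0.025,0,0,-0.518,1],
    [0.026,0.043,0.025,0,0,-0.518,1],
    [0.026,0.043,0.025,0,0,-0.518,1],
    [0.026,0.043,0.025,0,0,-0.518,1],
    [0.026,0.043,0.025,0,0,-0.518,1],
    [0.026,0.043,0.025,0,0,-0.518,1]
  ]
}}

```text
time_s: 37.9
tool_pos: [0.4607, -0.0023, 0.2907]
tool_rot: [180.0, 0.0, 96.8]
force: [-0.4, 0.9, -0.1]
grip_width: 0.0873
grasp_force: 0.0
```

Request:
{"fn": "apply_moves", "kwargs": {
  "moves": [
    [-0.015,0.099,0.05,0,0,-0.519,1],
    [-0.015,0.099,0.05,0,0,-0.519,1],
    [-0.015,0.099,0.05,0,0,-0.519,1],
    [-0.015,0.099,0.05,0,0,-0.519,1],
    [-0.015,0.099,0.05,0,0,-0.519,1],
    [-0.015,0.099,0.05,0,0,-0.519,1],
    [-0.015,0.099,0.05,0,0,-0.519,1]
  ]
}}

```text
time_s: 38.6
tool_pos: [0.4807, -0.0029, 0.2807]
tool_rot: [180.0, 0.0, 141.4]
force: [0.0, -0.0, -0.0]
grip_width: 0.0873
grasp_force: 0.0
```

Request:
{"fn": "apply_moves", "kwargs": {
  "moves": [
    [-0.08,0.061,0.05,0,0,-0.518,1],
    [-0.08,0.061,0.05,0,0,-0.518,1],
    [-0.08,0.061,0.05,0,0,-0.518,1],
    [-0.08,0.061,0.05,0,0,-0.518,1],
    [-0.08,0.061,0.05,0,0,-0.518,1],
    [-0.08,0.061,0.05,0,0,-0.518,1],
    [-0.08,0.061,0.05,0,0,-0.518,1],
    [-0.08,0.061,0.05,0,0,-0.518,1]
  ]
}}

```text
time_s: 39.4
tool_pos: [0.5007, -0.0033, 0.2707]
tool_rot: [180.0, 0.0, -174.0]
force: [-0.3, 0.1, -0.1]
grip_width: 0.087
grasp_force: 0.0
```

```bash
python3 -c "
from cell import env;print(env.get_obs()['qpos'])"; python3 tins.py | grep -v fit; python3 g.py .557 -.0034 .14 186.2
```

```text
[-69.6163478   -7.56585157  62.48787465  98.65952773   6.72723334
  84.88279728  88.02647444]
[ 0.50074506 -0.00334106  0.27067024] [ 1.79994136e+02  3.79093480e-03 -1.74036972e+02] 39.4 [-0.3  0.1 -0.1]
scene [279.9, 193.4] 0.65 507 [ 4.60578510e-01 -2.08997915e-04]
scene [256.8, 206.6] 0.64 392 [0.5595508  0.00264145]
scene flap [([256.2, 207.1], 0.65), ([222.6, 167.9], 0.6)]
scene rod [([218.6, 170.3], 0.9)]
scene prop [([298.7, 227.0], 0.6)]
side [230.6, 221.4] 0.64 414 [0.47705922 0.00722472]
side [251.7, 216.3] 0.57 519 [ 0.54617244 -0.01585037]
side flap [([291.0, 160.4], 0.61), ([265.3, 193.2], 0.32)]
side rod [([293.4, 164.6], 0.68)]
side prop [([221.4, 158.9], 0.75), ([269.8, 192.3], 0.44)]
cmd reset, off [-0.0563  0.      0.2356]
[-0.28, -0.03, 0.653, 0.0, 0.0, -0.001] rows>= 3 -> [ 0.557 -0.003  0.14 ]
```

Request:
{"fn": "apply_moves", "kwargs": {
  "moves": [
    [-0.1,-0.03,0.2,0,0,0,1],
    [-0.2,-0.03,0.4,0,0,0,1],
    [-0.28,-0.03,0.653,0,0,0,1],
    [-0.28,-0.03,0.653,0,0,0,1],
    [-0.28,-0.03,0.653,0,0,0,1]
  ]
}}

```text
time_s: 40.4
tool_pos: [0.5563, -0.0042, 0.1394]
tool_rot: [-179.8, -0.2, -173.9]
force: [-0.4, -1.0, 1.2]
grip_width: 0.0871
grasp_force: 0.0
```

Request:
{"fn": "apply_moves", "kwargs": {
  "moves": [
    [0,0,0.25,0,0,0,1],
    [0,0,0.45,0,0,0,1],
    [0,0,0.525,0,0,0,1],
    [0,0,0.525,0,0,0,1],
    [0,0,0.525,0,0,0,0],
    [0,0,0.525,0,0,0,0],
    [0,0,0.525,0,0,0,0],
    [0,0,0.525,0,0,0,0],
    [0,0,0.525,0,0,0,0],
    [0,0,0.525,0,0,0,0],
    [0,0,0.525,0,0,0,0],
    [0,0,0.525,0,0,0,0]
  ],
  "grip_force": 35
}}

```text
time_s: 41.6
tool_pos: [0.5572, -0.0035, 0.0352]
tool_rot: [-180.0, 0.0, -173.8]
force: [1.2, -0.6, 2.2]
grip_width: 0.0457
grasp_force: 34.9
```

```bash
python3 cmdset.py .557 -.0034 .235 186.2; python3 g.py .50 -.16 .235 141 .525 -.365 .16 97 .525 -.365 .037 97
```

```text
cmd reset, off [ 2.000e-04 -1.000e-04 -1.998e-01]
[0.184, -0.374, -0.5, -0.0, 0.0, 0.263] rows>= 3 -> [ 0.529 -0.082  0.135]
[0.027, -0.416, -0.499, 0.0, 0.0, 0.263] rows>= 3 -> [ 0.5   -0.16   0.235]
[-0.371, -0.359, 0.188, 0.0, 0.0, 0.256] rows>= 3 -> [ 0.512 -0.263  0.197]
[-0.479, -0.193, 0.187, 0.0, 0.0, 0.256] rows>= 3 -> [ 0.525 -0.365  0.16 ]
[0.0, 0.0, 0.615, 0.0, 0.0, -0.0] rows>= 3 -> [ 0.525 -0.365  0.037]
```

Request:
{"fn": "apply_moves", "kwargs": {
  "moves": [
    [0,0,-0.1,0,0,0,0],
    [0,0,-0.25,0,0,0,0],
    [0,0,-0.45,0,0,0,0],
    [0,0,-0.65,0,0,0,0],
    [0,0,-0.85,0,0,0,0],
    [0,0,-1,0,0,0,0],
    [0,0,-1,0,0,0,0]
  ]
}}

```text
time_s: 42.3
tool_pos: [0.5594, -0.0037, 0.2389]
tool_rot: [179.9, 0.4, -173.8]
force: [-0.6, 0.2, -2.7]
grip_width: 0.0457
grasp_force: 34.9
```

Request:
{"fn": "apply_moves", "kwargs": {
  "moves": [
    [0.06,-0.12,0,0,0,0.09,0],
    [0.12,-0.25,0,0,0,0.18,0],
    [0.184,-0.374,0,0,0,0.263,0],
    [0.184,-0.374,0,0,0,0.263,0]
  ]
}}

```text
time_s: 42.7
tool_pos: [0.5261, -0.0866, 0.2339]
tool_rot: [-180.0, -0.1, 163.1]
force: [0.2, 0.4, -1.1]
grip_width: 0.0462
grasp_force: 34.9
```

Request:
{"fn": "apply_moves", "kwargs": {
  "moves": [
    [0.01,-0.14,0,0,0,0.09,0],
    [0.02,-0.28,0,0,0,0.18,0],
    [0.027,-0.416,0,0,0,0.263,0],
    [0.027,-0.416,0,0,0,0.263,0]
  ]
}}

```text
time_s: 43.1
tool_pos: [0.4976, -0.164, 0.2341]
tool_rot: [-179.9, -0.1, 140.5]
force: [0.9, -0.8, -1.7]
grip_width: 0.0458
grasp_force: 34.9
```

Request:
{"fn": "apply_moves", "kwargs": {
  "moves": [
    [-0.12,-0.12,0.06,0,0,0.09,0],
    [-0.24,-0.24,0.12,0,0,0.18,0],
    [-0.371,-0.359,0.188,0,0,0.256,0],
    [-0.371,-0.359,0.188,0,0,0.256,0]
  ]
}}

```text
time_s: 43.5
tool_pos: [0.5093, -0.2673, 0.1938]
tool_rot: [-179.5, 0.0, 118.5]
force: [-0.4, -0.0, -1.6]
grip_width: 0.0457
grasp_force: 34.9
```

Request:
{"fn": "apply_moves", "kwargs": {
  "moves": [
    [-0.16,-0.06,0.06,0,0,0.09,0],
    [-0.32,-0.13,0.12,0,0,0.18,0],
    [-0.479,-0.193,0.187,0,0,0.256,0],
    [-0.479,-0.193,0.187,0,0,0.256,0],
    [-0.479,-0.193,0.187,0,0,0.256,0]
  ]
}}

```text
time_s: 44.0
tool_pos: [0.5244, -0.3643, 0.1584]
tool_rot: [-179.9, -0.1, 97.0]
force: [0.1, 0.6, -1.4]
grip_width: 0.0459
grasp_force: 34.9
```

```bash
python3 -c "
from cell import env;print(env.get_obs()['qpos'])"; python3 tw.py; python3 - <<'E'
from h import *
K=cal("wrist")
for d in masks_of("wrist","pan")[:2]:
    m=d["pixels"]; print(d["conf"],m.sum(),d["location"],atz(K,d["location"],.01))
E
```

```text
[-15.4817217   31.30185344  66.89378961  89.43438477 -29.07712821
  78.87800594  61.23292295]
[ 0.52440969 -0.3642646   0.15840875] [-1.79856339e+02 -9.07784089e-02  9.70421555e+01] 44.0
0.83 9503 [246. 228.] fit [ 0.5337 -0.4092] 152.5 0.507
0.93 40538 [179.7, 143.9] [ 0.4487653  -0.34260997  0.01      ]
```

Request:
{"fn": "apply_moves", "kwargs": {
  "moves": [
    [0,0,0.2,0,0,0,0],
    [0,0,0.4,0,0,0,0],
    [0,0,0.55,0,0,0,0],
    [0,0,0.62,0,0,0,0],
    [0,0,0.62,0,0,0,0],
    [0,0,0.625,0,0,0,0]
  ]
}}

```text
time_s: 44.75
tool_pos: [0.5263, -0.3646, 0.0363]
tool_rot: [179.9, 0.1, 97.1]
force: [-0.2, 0.2, -0.9]
grip_width: 0.0459
grasp_force: 35.0
```

Request:
{"fn": "apply_moves", "kwargs": {
  "moves": [
    [0,0,0,0,0,0,0.85],
    [0,0,0,0,0,0,0.85],
    [0,0,0,0,0,0,0.85],
    [0,0,0,0,0,0,0.85],
    [0,0,0,0,0,0,0.85],
    [0,0,-0.3,0,0,0,0.85],
    [0,0,-0.6,0,0,0,1],
    [0,0,-0.9,0,0,0,1],
    [0,0,-1,0,0,0,1],
    [0,0,-1,0,0,0,1]
  ]
}}

```text
time_s: 45.75
tool_pos: [0.5268, -0.3684, 0.2427]
tool_rot: [179.5, 0.4, 96.9]
force: [0.8, -0.6, -0.4]
grip_width: 0.0866
grasp_force: 0.0
```

```bash
cat > st.py <<'E'
from h import *
o=env.get_obs(); print(o["tool_pos"],o["tool_rot"],o["time_s"],np.round(o["qpos"],1))
B=[(-.03,.03,-.023,.023,.005,.08)]
for c in ["scene","side"]:
    K=cal(c); viewer.read_camera(c)
    for x in masks_of(c,"tin1"):
        if x["conf"]>.35 and x["pixels"].sum()<4000:
            q,f=fit([(K,x["pixels"])],B,list(atz(K,x["location"],.045)[:2]),[0,.8,1.6,2.4]); print(c,round(x["conf"],2),x["pixels"].sum(),np.round(x["location"]),np.round(q,3),round(f,2))
    for t in ("flap","prop"): print(c,t,[(np.round(x["location"]),round(x["conf"],2)) for x in boxes_of(c,t)[:2]])
E
python3 st.py
```

```text
[ 0.52683843 -0.36841411  0.24271123] [179.48517957   0.43419933  96.93603433] 45.75 [-15.1  27.3  67.4  82.7 -25.3  85.9  58.4]
scene 0.94 510 [279. 194.] [0.463 0.001 0.304] 0.11
scene 0.42 2962 [368. 302.] [ 0.587  0.415 -0.299] 0.67
scene 0.4 1185 [159. 202.] [ 0.796 -0.218  2.114] 0.42
scene flap [(array([223., 170.]), 0.75), (array([252., 205.]), 0.74)]
scene prop [(array([295., 226.]), 0.71), (array([219., 170.]), 0.46)]
side 0.97 818 [336. 287.] [ 0.528 -0.366  1.839] 0.09
side 0.95 468 [228. 222.] [0.471 0.01  1.46 ] 0.23
side flap [(array([290., 161.]), 0.97)]
side prop [(array([221., 158.]), 0.78), (array([336., 285.]), 0.74)]
```

```bash
python3 cmdset.py .525 -.365 .2355 97; python3 g.py .49 -.18 .2355 50 .461 -.002 .22 6.3 .461 -.002 .035 6.3
```

```text
[0.939, -0.061, -0.0, 0.0, -0.0, 0.547] rows>= 6 -> [ 0.49  -0.18   0.236]
[0.589, -0.684, 0.077, -0.0, -0.0, 0.508] rows>= 6 -> [ 0.461 -0.002  0.22 ]
[0.0, 0.0, 0.926, -0.0, -0.0, 0.0] rows>= 4 -> [ 0.461 -0.002  0.035]
```

Request:
{"fn": "apply_moves", "kwargs": {
  "moves": [
    [0.15,-0.01,0,0,0,0.08,1],
    [0.3,-0.02,0,0,0,0.17,1],
    [0.45,-0.03,0,0,0,0.26,1],
    [0.6,-0.04,0,0,0,0.35,1],
    [0.8,-0.05,0,0,0,0.45,1],
    [0.939,-0.061,0,0,0,0.547,1],
    [0.939,-0.061,0,0,0,0.547,1]
  ]
}}

```text
time_s: 46.85
tool_pos: [0.4897, -0.1766, 0.2342]
tool_rot: [-179.9, -0.1, 50.0]
force: [0.3, 0.4, -0.7]
grip_width: 0.0871
grasp_force: 0.0
```

Request:
{"fn": "apply_moves", "kwargs": {
  "moves": [
    [0.1,-0.11,0.01,0,0,0.09,1],
    [0.2,-0.22,0.02,0,0,0.18,1],
    [0.3,-0.34,0.03,0,0,0.27,1],
    [0.4,-0.46,0.05,0,0,0.36,1],
    [0.5,-0.58,0.06,0,0,0.45,1],
    [0.589,-0.684,0.077,0,0,0.508,1],
    [0.589,-0.684,0.077,0,0,0.508,1],
    [0.589,-0.684,0.077,0,0,0.508,1]
  ]
}}

```text
time_s: 47.65
tool_pos: [0.4607, -0.002, 0.2191]
tool_rot: [179.9, 0.1, 6.4]
force: [-0.2, -0.6, -0.6]
grip_width: 0.0873
grasp_force: 0.0
```

```bash
python3 st.py | grep -v prop
```

```text
[ 0.46068891 -0.00203154  0.21910938] [1.79949562e+02 5.80404150e-02 6.40550130e+00] 47.65 [-54.1 -10.5  46.  107.9   7.7  79.6 -93.6]
scene 0.8 489 [277. 196.] [ 0.459 -0.004  0.343] 0.15
scene flap [(array([222., 168.]), 0.82), (array([362., 235.]), 0.47)]
side 0.91 814 [336. 285.] [ 0.528 -0.365  1.871] 0.09
side 0.7 457 [230. 225.] [0.473 0.011 1.422] 0.23
side flap [(array([288., 162.]), 0.8)]
```

Request:
{"fn": "apply_moves", "kwargs": {
  "moves": [
    [0,0,0.2,0,0,0,1],
    [0,0,0.4,0,0,0,1],
    [0,0,0.6,0,0,0,1],
    [0,0,0.8,0,0,0,1],
    [0,0,0.926,0,0,0,1],
    [0,0,0.926,0,0,0,1],
    [0,0,0.926,0,0,0,0],
    [0,0,0.926,0,0,0,0],
    [0,0,0.926,0,0,0,0],
    [0,0,0.926,0,0,0,0],
    [0,0,0.926,0,0,0,0],
    [0,0,0.926,0,0,0,0],
    [0,0,0.926,0,0,0,0],
    [0,0,0.926,0,0,0,0]
  ],
  "grip_force": 35
}}

```text
time_s: 49.45
tool_pos: [0.4614, -0.0018, 0.0347]
tool_rot: [-180.0, -0.0, 6.3]
force: [-0.7, -0.9, 3.8]
grip_width: 0.0456
grasp_force: 34.9
```

```bash
python3 -c "
from cell import env;print(env.get_obs()['qpos'])"; python3 cmdset.py .461 -.002 .2348 6.3; sed -i 's/<.012 and/<.5 and/' g.py; python3 g.py .48 -.18 .2348 50 .425 -.365 .16 97 .425 -.365 .0355 97
```

```text
[-53.06657641   4.65094836  52.2897658  121.12111873  -4.4514275
  56.08022894 -82.09773274]
[-0.003, 0.895, 0.0, 0.0, 0.0, -0.508] rows>= 6 -> [ 0.48  -0.18   0.235]
[-0.443, 0.192, 0.187, -0.0, 0.0, -0.274] rows>= 3 -> [ 0.452 -0.273  0.197]
[-0.482, -0.0, 0.187, -0.0, 0.0, -0.273] rows>= 3 -> [ 0.425 -0.365  0.16 ]
[-0.0, -0.0, 0.623, -0.0, 0.0, -0.0] rows>= 3 -> [ 0.425 -0.365  0.035]
```

Request:
{"fn": "apply_moves", "kwargs": {
  "moves": [
    [0,0,-0.1,0,0,0,0],
    [0,0,-0.25,0,0,0,0],
    [0,0,-0.45,0,0,0,0],
    [0,0,-0.65,0,0,0,0],
    [0,0,-0.85,0,0,0,0],
    [0,0,-1,0,0,0,0],
    [0,0,-1,0,0,0,0]
  ]
}}

```text
time_s: 50.15
tool_pos: [0.4635, -0.0015, 0.2382]
tool_rot: [-179.9, -0.4, 6.3]
force: [0.3, 0.4, -1.8]
grip_width: 0.0459
grasp_force: 34.9
```

Request:
{"fn": "apply_moves", "kwargs": {
  "moves": [
    [0,0.15,0,0,0,-0.08,0],
    [0,0.3,0,0,0,-0.17,0],
    [0,0.45,0,0,0,-0.25,0],
    [0,0.6,0,0,0,-0.34,0],
    [0,0.75,0,0,0,-0.42,0],
    [-0.003,0.895,0,0,0,-0.508,0],
    [-0.003,0.895,0,0,0,-0.508,0]
  ]
}}

```text
time_s: 50.85
tool_pos: [0.4789, -0.1833, 0.2334]
tool_rot: [180.0, 0.2, 49.8]
force: [0.1, -0.3, -2.5]
grip_width: 0.0461
grasp_force: 34.9
```

Request:
{"fn": "apply_moves", "kwargs": {
  "moves": [
    [-0.15,0.06,0.06,0,0,-0.09,0],
    [-0.3,0.12,0.12,0,0,-0.18,0],
    [-0.443,0.192,0.187,0,0,-0.274,0],
    [-0.443,0.192,0.187,0,0,-0.274,0]
  ]
}}

```text
time_s: 51.25
tool_pos: [0.4492, -0.2754, 0.1946]
tool_rot: [-179.8, 0.1, 73.4]
force: [-0.4, -0.5, -1.6]
grip_width: 0.0456
grasp_force: 34.9
```

Request:
{"fn": "apply_moves", "kwargs": {
  "moves": [
    [-0.16,0,0.06,0,0,-0.09,0],
    [-0.32,0,0.12,0,0,-0.18,0],
    [-0.482,0,0.187,0,0,-0.273,0],
    [-0.482,0,0.187,0,0,-0.273,0],
    [-0.482,0,0.187,0,0,-0.273,0]
  ]
}}

```text
time_s: 51.75
tool_pos: [0.4224, -0.366, 0.1577]
tool_rot: [-179.8, -0.1, 96.7]
force: [0.7, 1.1, -2.6]
grip_width: 0.0458
grasp_force: 34.9
```

```bash
python3 st.py
```

```text
[ 0.42237567 -0.36595222  0.15766827] [-1.79791799e+02 -5.66865304e-02  9.66897929e+01] 51.75 [-17.8  15.5  65.5 100.9 -14.6  73.2  57.8]
scene 0.77 338 [223. 119.] [ 0.289 -0.558  0.349] 0.17
scene flap [(array([222., 169.]), 0.94)]
scene prop [(array([294., 228.]), 0.8), (array([158., 201.]), 0.41)]
side 0.93 709 [336. 288.] [ 0.526 -0.373  0.213] 0.2
side 0.6 772 [318. 273.] [ 0.533 -0.308  0.185] 0.3
side flap [(array([282., 157.]), 0.74)]
side prop [(array([221., 157.]), 0.69), (array([361., 217.]), 0.24)]
```

Tin A is still in the pan. Now lower tin B.

Request:
{"fn": "apply_moves", "kwargs": {
  "moves": [
    [0,0,0.2,0,0,0,0],
    [0,0,0.4,0,0,0,0],
    [0,0,0.55,0,0,0,0],
    [0,0,0.623,0,0,0,0],
    [0,0,0.623,0,0,0,0],
    [0,0,0.625,0,0,0,0]
  ]
}}

```text
time_s: 52.75
tool_pos: [0.4258, -0.3652, 0.0353]
tool_rot: [180.0, 0.1, 97.0]
force: [0.2, 0.4, -0.1]
grip_width: 0.0459
grasp_force: 35.0
```

Request:
{"fn": "apply_moves", "kwargs": {
  "moves": [
    [0,0,0,0,0,0,0.85],
    [0,0,0,0,0,0,0.85],
    [0,0,0,0,0,0,0.85],
    [0,0,0,0,0,0,0.85],
    [0,0,0,0,0,0,0.85],
    [0,0,-0.3,0,0,0,0.85],
    [0,0,-0.6,0,0,0,1],
    [0,0,-0.9,0,0,0,1],
    [0,0,-1,0,0,0,1],
    [0,0,-1,0,0,0,1]
  ]
}}

```text
time_s: 53.75
tool_pos: [0.4276, -0.368, 0.2413]
tool_rot: [179.5, 0.4, 96.9]
force: [0.1, -0.1, -0.6]
grip_width: 0.0864
grasp_force: 0.0
```

```bash
python3 st.py; python3 cmdset.py .425 -.365 .235 97; python3 g.py .47 -.18 .28 50 .46 .05 .31 3.7 .607 .216 .31 3.7 .607 .216 .2 3.7
```

```text
[ 0.42764642 -0.36801046  0.24131114] [179.46016782   0.36699486  96.9444391 ] 53.75 [-20.3  10.9  66.8  94.  -10.4  81.1  54.5]
scene flap [(array([219., 170.]), 0.7)]
scene prop [(array([295., 228.]), 0.69)]
side 0.66 950 [307. 305.] [ 0.427 -0.365  1.75 ] 0.07
side 0.6 831 [334. 287.] [ 0.528 -0.365  1.814] 0.08
side flap [(array([180., 150.]), 0.74), (array([282., 155.]), 0.72)]
side prop [(array([220., 158.]), 0.73), (array([260., 192.]), 0.43)]
[0.445, 0.168, -0.113, 0.0, -0.0, 0.273] rows>= 3 -> [ 0.448 -0.273  0.258]
[0.476, -0.023, -0.112, -0.0, -0.0, 0.274] rows>= 3 -> [ 0.47 -0.18  0.28]
[0.424, -0.389, -0.075, -0.0, -0.0, 0.269] rows>= 3 -> [ 0.465 -0.065  0.295]
[0.238, -0.524, -0.075, -0.0, -0.0, 0.27] rows>= 3 -> [0.46 0.05 0.31]
[0.393, -0.391, 0.0, -0.0, -0.0, -0.0] rows>= 3 -> [0.534 0.133 0.31 ]
[0.393, -0.39, 0.0, -0.0, -0.0, -0.0] rows>= 3 -> [0.607 0.216 0.31 ]
[0.0, -0.0, 0.55, -0.0, -0.0, -0.0] rows>= 3 -> [0.607 0.216 0.2  ]
```

Request:
{"fn": "apply_moves", "kwargs": {
  "moves": [
    [0.22,0.08,-0.05,0,0,0.13,1],
    [0.445,0.168,-0.113,0,0,0.273,1],
    [0.445,0.168,-0.113,0,0,0.273,1],
    [0.445,0.168,-0.113,0,0,0.273,1]
  ]
}}

```text
time_s: 54.55
tool_pos: [0.4494, -0.2683, 0.2572]
tool_rot: [180.0, -0.1, 73.6]
force: [0.2, 0.5, -0.2]
grip_width: 0.087
grasp_force: 0.0
```

Request:
{"fn": "apply_moves", "kwargs": {
  "moves": [
    [0.24,-0.012,-0.05,0,0,0.13,1],
    [0.476,-0.023,-0.112,0,0,0.274,1],
    [0.476,-0.023,-0.112,0,0,0.274,1],
    [0.476,-0.023,-0.112,0,0,0.274,1]
  ]
}}

```text
time_s: 54.95
tool_pos: [0.4716, -0.1753, 0.2797]
tool_rot: [-180.0, -0.1, 50.1]
force: [0.8, -0.3, 0.8]
grip_width: 0.087
grasp_force: 0.0
```

Request:
{"fn": "apply_moves", "kwargs": {
  "moves": [
    [0.21,-0.19,-0.04,0,0,0.13,1],
    [0.424,-0.389,-0.075,0,0,0.269,1],
    [0.424,-0.389,-0.075,0,0,0.269,1],
    [0.424,-0.389,-0.075,0,0,0.269,1]
  ]
}}

```text
time_s: 55.35
tool_pos: [0.4652, -0.0592, 0.2943]
tool_rot: [-179.9, 0.0, 27.1]
force: [-0.1, -0.0, 0.2]
grip_width: 0.0866
grasp_force: 0.0
```

Request:
{"fn": "apply_moves", "kwargs": {
  "moves": [
    [0.12,-0.26,-0.04,0,0,0.13,0.8],
    [0.238,-0.524,-0.075,0,0,0.27,0.8],
    [0.238,-0.524,-0.075,0,0,0.27,0.8],
    [0.238,-0.524,-0.075,0,0,0.27,0.8]
  ]
}}

```text
time_s: 55.75
tool_pos: [0.46, 0.0541, 0.309]
tool_rot: [180.0, 0.1, 3.9]
force: [0.5, -0.6, 0.2]
grip_width: 0.0707
grasp_force: 0.0
```

Request:
{"fn": "apply_moves", "kwargs": {
  "moves": [
    [0.2,-0.3,0,0,0,0,0.8],
    [0.393,-0.391,0,0,0,0,0.8],
    [0.393,-0.391,0,0,0,0,0.8],
    [0.393,-0.391,0,0,0,0,0.8]
  ]
}}

```text
time_s: 56.15
tool_pos: [0.5347, 0.133, 0.3077]
tool_rot: [179.8, 0.1, 3.7]
force: [0.6, -0.0, -0.5]
grip_width: 0.0699
grasp_force: 0.0
```

Request:
{"fn": "apply_moves", "kwargs": {
  "moves": [
    [0.2,-0.25,0,0,0,0,0.8],
    [0.393,-0.39,0,0,0,0,0.8],
    [0.393,-0.39,0,0,0,0,0.8],
    [0.393,-0.39,0,0,0,0,0.8],
    [0.393,-0.39,0,0,0,0,0.8]
  ]
}}

```text
time_s: 56.65
tool_pos: [0.6073, 0.2128, 0.3102]
tool_rot: [179.9, -0.0, 3.5]
force: [-0.3, -1.3, 0.1]
grip_width: 0.0696
grasp_force: 0.0
```

```bash
python3 - <<'E'
from h import *
o=env.get_obs(); print(o["tool_pos"],o["tool_rot"],np.round(o["qpos"],1))
B=[(-.1,-.092,-.03,.03,.116,.176),(.092,.1,-.03,.03,.116,.176),(-.1,.1,-.015,.015,.131,.161)]
K=cal("wrist"); viewer.read_camera("wrist")
for d in masks_of("wrist","prop")[:2]: print(d["conf"],d["pixels"].sum(),d["location"],atz(K,d["location"],.16),fit([(K,d["pixels"])],B,[.607,.216],[0.06]))
for d in boxes_of("wrist","rod")[:2]: print(d["location"],d["conf"],atz(K,d["location"],.163))
E
```

```text
[0.60731666 0.21278228 0.31021697] [ 1.79919827e+02 -1.46761743e-04  3.45816349e+00] [ -46.2   17.6   32.5   74.1   -9.3   91.  -101.5]
0.62 6434 [250.0, 165.4] [0.61297821 0.21319944 0.16      ] (array([0.60732712, 0.21564475, 0.06596128]), np.float64(0.03213588890164121))
[358.0, 130.5] 0.94 [0.65729624 0.10355358 0.163     ]
```

Request:
{"fn": "apply_moves", "kwargs": {
  "moves": [
    [0,0,0.25,0,0,0,0.8],
    [0,0,0.5,0,0,0,0.8],
    [0,0,0.75,0,0,0,0.8],
    [0,0,0.915,0,0,0,0.8],
    [0,0,0.915,0,0,0,0.8],
    [0,0,0.915,0,0,0,0.8],
    [0,0,0.915,0,0,0,0],
    [0,0,0.915,0,0,0,0],
    [0,0,0.915,0,0,0,0],
    [0,0,0.915,0,0,0,0],
    [0,0,0.915,0,0,0,0],
    [0,0,0.915,0,0,0,0],
    [0,0,0.915,0,0,0,0],
    [0,0,0.915,0,0,0,0]
  ],
  "grip_force": 60
}}

```text
time_s: 58.2
tool_pos: [0.6075, 0.215, 0.1268]
tool_rot: [179.9, 0.0, 3.6]
force: [-0.2, -3.0, 3.1]
grip_width: 0.0293
grasp_force: 60.0
```

Request:
{"fn": "apply_moves", "kwargs": {
  "moves": [
    [0.02,0,0,0,0,0,0],
    [0.03,0,-0.03,0,0,0,0],
    [0.03,0,-0.07,0,0,0,0],
    [0.03,0,-0.11,0,0,0,0],
    [0.03,0,-0.13,0,0,0,0],
    [0.03,0,-0.13,0,0,0,0]
  ]
}}

```text
time_s: 58.8
tool_pos: [0.6115, 0.2159, 0.1519]
tool_rot: [179.9, 0.3, 3.6]
force: [-3.7, -3.2, -2.6]
grip_width: 0.0294
grasp_force: 60.0
```

Request:
{"fn": "apply_moves", "kwargs": {
  "moves": [
    [-0.1,0,0,0,0,0,0],
    [-0.2,0,0,0,0,0,0],
    [-0.3,0,0,0,0,0,0],
    [-0.4,0,0,0,0,0,0],
    [-0.5,0,0,0,0,0,0],
    [-0.6,0,0,0,0,0,0],
    [-0.7,0,0,0,0,0,0],
    [-0.8,0,0,0,0,0,0],
    [-0.9,0,0,0,0,0,0],
    [-0.9,0,-0.2,0,0,0,0],
    [-0.9,0,-0.4,0,0,0,0],
    [-0.9,0,-0.4,0,0,0,0]
  ]
}}

```text
time_s: 60.0
tool_pos: [0.4368, 0.2074, 0.2383]
tool_rot: [-179.6, -0.5, 3.7]
force: [1.1, -0.6, -2.7]
grip_width: 0.0288
grasp_force: 60.0
```

```bash
python3 cmdset.py .4334 .2048 .233 3.7; python3 g.py .378 .272 .2 57.4 .378 .272 .0165 57.4; python3 -c "
from h import *
for c in ('scene','side'):
    viewer.read_camera(c); print(c,[(x['location'],x['conf']) for x in boxes_of(c,'flap')[:2]])"
```

```text
[-0.255, -0.353, 0.165, 0.0, 0.0, -0.625] rows>= 7 -> [0.378 0.272 0.2  ]
[0.0, 0.0, 0.918, -0.0, 0.0, 0.0] rows>= 4 -> [0.378 0.272 0.016]
scene [([255.5, 190.5], 0.66)]
side [([252.0, 213.6], 0.7)]
```

Request:
{"fn": "apply_moves", "kwargs": {
  "moves": [
    [-0.03,-0.04,0,0,0,-0.08,0],
    [-0.06,-0.09,0,0,0,-0.16,0],
    [-0.09,-0.14,0.02,0,0,-0.24,0],
    [-0.13,-0.18,0.05,0,0,-0.32,0],
    [-0.16,-0.22,0.08,0,0,-0.4,0],
    [-0.2,-0.27,0.11,0,0,-0.48,0],
    [-0.23,-0.31,0.14,0,0,-0.56,0],
    [-0.255,-0.353,0.165,0,0,-0.625,0],
    [-0.255,-0.353,0.165,0,0,-0.625,0],
    [-0.255,-0.353,0.165,0,0,-0.625,0]
  ]
}}

```text
time_s: 61.2
tool_pos: [0.3782, 0.2716, 0.1986]
tool_rot: [180.0, 0.1, 57.2]
force: [-0.3, -0.8, -2.0]
grip_width: 0.0293
grasp_force: 60.0
```

Request:
{"fn": "apply_moves", "kwargs": {
  "moves": [
    [0,0,0.2,0,0,0,0],
    [0,0,0.4,0,0,0,0],
    [0,0,0.6,0,0,0,0],
    [0,0,0.75,0,0,0,0],
    [0,0,0.85,0,0,0,0],
    [0,0,0.9,0,0,0,0],
    [0,0,0.918,0,0,0,0],
    [0,0,0.918,0,0,0,0]
  ]
}}

```text
time_s: 62.0
tool_pos: [0.3791, 0.2723, 0.0165]
tool_rot: [180.0, -0.0, 57.3]
force: [-0.3, -0.0, -2.0]
grip_width: 0.0289
grasp_force: 60.0
```

Request:
{"fn": "apply_moves", "kwargs": {
  "moves": [
    [0,0,0,0,0,0,1],
    [0,0,0,0,0,0,1],
    [0,0,0,0,0,0,1],
    [0,0,0,0,0,0,1],
    [0,0,0,0,0,0,1],
    [0,0,0,0,0,0,1],
    [0,0,-0.3,0,0,0,1],
    [0,0,-0.6,0,0,0,1],
    [0,0,-0.9,0,0,0,1],
    [0,0,-0.92,0,0,0,1],
    [0,0,-0.92,0,0,0,1]
  ]
}}

```text
time_s: 63.1
tool_pos: [0.3811, 0.2745, 0.2056]
tool_rot: [179.9, -0.6, 57.3]
force: [0.6, 0.3, -0.7]
grip_width: 0.0868
grasp_force: 0.0
```

```bash
python3 pm.py | tail -3; python3 cmdset.py .378 .272 .2004 57.4; A=214.8; python3 - <<'E'
import numpy as np
a=np.radians(214.8); print(.577+.075*np.cos(a),.4045+.075*np.sin(a))
E
python3 g.py .5154 .3617 .2 34.8 .5154 .3617 .116 34.8; python3 arc.py .577 .4045 214.8 273.8 10 .075 .116 -180
```

```text
[1] (array([0.38033619, 0.27228345, 0.98578896]), np.float64(0.21648440664236535))
[2] (array([0.38113415, 0.2751385 , 0.99942458]), np.float64(0.08209202250910297))
[0, 1, 2] (array([0.37923096, 0.27338589, 0.99938705]), np.float64(0.12387628461767526))
0.5154138093149722 0.36169648242366764
[0.748, 0.337, 0.002, 0.0, -0.0, 0.263] rows>= 4 -> [0.515 0.362 0.2  ]
[0.0, 0.0, 0.42, -0.0, -0.0, -0.0] rows>= 2 -> [0.515 0.362 0.116]
[0.002, 0.039, 0.0, -0.0, -0.0, -0.069]
[0.008, 0.077, 0.0, -0.0, -0.0, -0.137]
[0.018, 0.114, 0.0, -0.0, -0.0, -0.206]
[0.031, 0.15, 0.0, 0.0, 0.0, -0.275]
[0.049, 0.185, 0.0, 0.0, 0.0, -0.343]
[0.069, 0.217, 0.0, 0.0, 0.0, -0.412]
[0.093, 0.248, 0.0, 0.0, 0.0, -0.481]
[0.12, 0.275, 0.0, 0.0, 0.0, -0.549]
[0.15, 0.3, 0.0, 0.0, 0.0, -0.618]
[0.182, 0.322, 0.0, 0.0, 0.0, -0.687]
```

Request:
{"fn": "apply_moves", "kwargs": {
  "moves": [
    [0.2,0.1,0,0,0,0.09,1],
    [0.4,0.2,0,0,0,0.18,1],
    [0.6,0.28,0,0,0,0.263,1],
    [0.748,0.337,0.002,0,0,0.263,1],
    [0.748,0.337,0.002,0,0,0.263,1],
    [0.748,0.337,0.002,0,0,0.263,1]
  ]
}}

```text
time_s: 64.0
tool_pos: [0.5153, 0.361, 0.1975]
tool_rot: [179.9, 0.2, 34.7]
force: [0.1, -0.4, 0.1]
grip_width: 0.087
grasp_force: 0.0
```

Request:
{"fn": "apply_moves", "kwargs": {
  "moves": [
    [0,0,0.2,0,0,0,1],
    [0,0,0.42,0,0,0,1],
    [0,0,0.42,0,0,0,1],
    [0,0,0.42,0,0,0,0],
    [0,0,0.42,0,0,0,0],
    [0,0,0.42,0,0,0,0],
    [0,0,0.42,0,0,0,0],
    [0,0,0.42,0,0,0,0],
    [0,0,0.42,0,0,0,0],
    [0,0,0.42,0,0,0,0],
    [0,0,0.42,0,0,0,0],
    [0,0,0.42,0,0,0,0],
    [0,0,0.42,0,0,0,0],
    [0,0,0.42,0,0,0,0],
    [0,0,0.42,0,0,0,0],
    [0,0,0.42,0,0,0,0]
  ],
  "grip_force": 25
}}

```text
time_s: 65.6
tool_pos: [0.5159, 0.3617, 0.1156]
tool_rot: [180.0, 0.0, 34.7]
force: [0.1, -0.4, -0.9]
grip_width: 0.0131
grasp_force: 25.0
```

Request:
{"fn": "apply_moves", "kwargs": {
  "moves": [
    [0.002,0.039,0,0,0,-0.069,0],
    [0.008,0.077,0,0,0,-0.137,0],
    [0.018,0.114,0,0,0,-0.206,0],
    [0.031,0.15,0,0,0,-0.275,0],
    [0.049,0.185,0,0,0,-0.343,0],
    [0.069,0.217,0,0,0,-0.412,0],
    [0.093,0.248,0,0,0,-0.481,0],
    [0.12,0.275,0,0,0,-0.549,0],
    [0.15,0.3,0,0,0,-0.618,0],
    [0.182,0.322,0,0,0,-0.687,0],
    [0.2,0.333,0,0,0,-0.724,0],
    [0.2,0.333,0,0,0,-0.724,0],
    [0.2,0.333,0,0,0,-0.724,0]
  ]
}}

```text
time_s: 66.9
tool_pos: [0.5778, 0.3312, 0.1151]
tool_rot: [-179.0, -0.1, 97.1]
force: [-19.0, -1.8, 10.4]
grip_width: 0.0131
grasp_force: 25.8
```

Request:
{"fn": "apply_moves", "kwargs": {
  "moves": [
    [-0.002,-0.015,0,0,0,0,0],
    [-0.002,-0.015,0,0,0,0,1],
    [-0.002,-0.015,0,0,0,0,1],
    [-0.002,-0.015,0,0,0,0,1],
    [-0.002,-0.015,0,0,0,0,1],
    [-0.002,-0.015,0,0,0,0,1],
    [-0.002,-0.015,0,0,0,0,1],
    [-0.002,-0.015,0,0,0,0,1],
    [-0.002,-0.015,-0.3,0,0,0,1],
    [-0.002,-0.015,-0.7,0,0,0,1],
    [-0.002,-0.015,-0.75,0,0,0,1],
    [-0.002,-0.015,-0.75,0,0,0,1],
    [-0.002,-0.015,-0.75,0,0,0,1]
  ]
}}

```text
time_s: 68.2
tool_pos: [0.5848, 0.3293, 0.2676]
tool_rot: [179.8, -0.1, 96.9]
force: [0.9, 0.2, -1.4]
grip_width: 0.0864
grasp_force: 0.0
```

```bash
python3 - <<'E'
from h import *
o=env.get_obs(); print(o["tool_pos"],o["tool_rot"],o["grip_width"])
K=cal("wrist"); im=viewer.read_camera("wrist").astype(int); axis=np.array([.577,.4045])
# handle angle: darkness along radial lines at z=.144
for a in range(255,290,3):
    d=np.array([np.cos(np.radians(a)),np.sin(np.radians(a))])
    P=np.array([[*(axis+r*d),.144] for r in np.linspace(.035,.09,25)]); uv=np.round(proj(K,P)).astype(int)
    print(a,int(np.mean([im[v,u].sum()/3 for u,v in uv if 0<=u<512 and 0<=v<384])),end=" | ")
for d in masks_of("wrist","handle_grip")[:1]: print(d["location"],atz(K,d["location"],.14))
E
python3 st.py; python3 pm.py | tail -2
```

```text
[0.58475188 0.32930752 0.26760015] [ 1.79804868e+02 -9.39952757e-02  9.69458061e+01] 0.08639402925448883
255 132 | 258 132 | 261 122 | 264 104 | 267 79 | 270 77 | 273 80 | 276 84 | 279 119 | 282 139 | 285 134 | 288 142 | [244.9, 136.8] [0.57577038 0.36867278 0.14      ]
[0.58323111 0.32883528 0.26423198] [-1.79889787e+02  4.68089477e-02  9.69581396e+01] 68.3 [-46.6  20.2  20.4  74.3  -6.9  86.8 -20. ]
scene 0.65 360 [197. 157.] [ 0.528 -0.364  1.334] 0.15
scene 0.62 419 [225. 145.] [ 0.428 -0.361  1.613] 0.06
scene flap [(array([256., 189.]), 0.64)]
scene prop [(array([362., 236.]), 0.78), (array([268., 216.]), 0.42)]
side 0.97 819 [337. 284.] [ 0.528 -0.365  1.772] 0.09
side 0.94 1020 [309. 304.] [ 0.429 -0.364  1.741] 0.04
side flap [(array([253., 212.]), 0.76)]
side prop [(array([161., 202.]), 0.74), (array([251., 215.]), 0.65)]
[2] (array([0.38080726, 0.27662474, 1.00571045]), np.float64(0.06396307286515002))
[0, 1, 2] (array([0.3791414 , 0.27295783, 1.00609209]), np.float64(0.07563073751103744))
```

```bash
python3 -c "
from cell import env
print(env.sign_off()); print(env.get_obs()['time_s'])"
```

```text
the job is handed in; nothing more can be done
None
the job is handed in; nothing more can be done
```

I handed the job in at about 69 s. On my last camera checks both tins (only two were present) were in the pan, the flap was shut, and the bar lay on its mat. The valve had been turned against its open stop. No verdict came back. The first try at seating the bar failed when it slipped in the grip, so I laid it down, regrasped it and seated it on the second try.

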